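# Blow the dust off a pot of drilled beads

### The arm

A 6-joint arm with a two-finger parallel gripper is mounted at the origin on the work surface. World frame = base frame: x ahead of the robot, y to its left, z up, the work surface at z = 0. Lengths are in mm, angles in degrees, forces in N, time in s.
With the tool pointing down it reaches from about 300 to 850 mm from the base axis. Payload 4.2 kg.
Tool frame: the origin (TCP) lies at the very end of the fingers, on their centre line; the grasp point (between the pads) lies 19 mm behind it; z points along the fingers, y is the line along which they close (so a half turn about z gives the same grasp; the last joint's range is limited). The gripper opens to 91 mm and grips with 3 to 60 N. Pads are 32 mm wide; open, the fingers measure 118 mm over their backs; the gripper's body (76 mm by 178 mm) begins 60 mm behind the grasp point.
Start: joints at [-75.974, 18.312, 89.639, -0, 72.044, -1.146], TCP at [150.489, -554.974, 213.976] pointing down, gripper open.
Joint ranges: [-177.97, 177.97], [-48.28, 115.42], [12.27, 149.76], [-77.06, 257.06], [2.81, 150.46], [-146.56, 146.56]. Speed limits (degrees/s): [147.25, 147.25, 180, 180, 180, 180].

### API

Orientations are given as [roll, pitch, yaw] about the fixed x, y, z axes, in that order (R = Rz(yaw) Ry(pitch) Rx(roll)).
In Python, from workcell import env, grab_frame gives the robot as it stands. The module is installed in compiled form; this text tells all that it offers.
- The arm moves only by the tool move_arm, never from a script. Its argument "plan" is a list of rows, each an object of numbers: "tx", "ty", "tz": the shift along the tool's x, y, z in cm; "wx", "wy", "wz": the turn, a rotation vector about the tool's x, y, z in rad. In form: [{"tx": .., "ty": .., "tz": .., "wx": .., "wy": .., "wz": ..}, ...]. A call has 1 to 12 rows; each row shifts and turns the commanded pose from where the row before left it, along the tool's axes as they then stand; what a row does not reach is not made up. A row lasts 1/12 s, in which the tool goes at most 41.7 mm and 7.16 degrees, less where a joint would pass 70% of its speed; a pose out of reach is approached as far as the arm can. A call is refused whole if a number of a shift passes 4.17 or a number of a turn 0.125, either way. A call with a gripper value outside its range is refused whole. "gripper" is the finger opening in cm, from 0 to 9.12, set as the call begins (left out, the last holds). The fingers move at their own pace and stop on an object; "force" is the grip in N (left out, the last holds). Time passes only in rows, so rows that do not move let the fingers close. It gives the time, the measured TCP pose, the force, the opening and the grip force at its end, in the units of the state.
- env.state(): the state, without advancing time (a new reading comes with each control period).
- grab_frame(name): name is "side" or "top" or "wrist"; returns a dict with "color" (480x640x3 uint8, red, green, blue), "vfov" (degrees; the focal length in pixels is half the picture's height over the tangent of half this angle, whatever the lens; pixels are square), "cx", "cy" (the principal point, pixels), "view" (4x4, takes a point from world to camera coordinates). Camera axes: x right, y up, looking along -z (the intrinsics and any distortion apply to the point x, -y, -z); pixel columns grow to the right and rows downward; lengths in mm; the calibration is good to about 2 mm. A picture is of the moment at which its call begins. There is no depth.
- env.job_done(): hands the job in; it is judged then, once.
The state is a dict: "time_s": time; "qpos": joint angles; "qvel": joint speeds; "effort": joint torques, N m; "ee_pos": TCP position; "ee_rot": TCP orientation; "force": force on the tool from outside, world axes, zero at the start; "torque": the same for the moment, N m; "gripper_width": finger opening in mm; "gripper_force": force on a finger pad.
Only numpy, scipy, OpenCV 4.12 (cv2) and the standard library are available. Lean on these libraries where they do the work, as an engineer would, in place of code of your own. Each camera call takes 0.05 s, during which the arm holds its last target. There are 200 camera calls.

### The job

Pull down the dust-off box's front hatch as far as it goes, stand the tall perforated pot gently in the pocket behind the hatch, and push the hatch up again until it is fully home. With the hatch shut, squeeze the trigger of the air gun clamped beside the box right in for a good second, then let it go. Leave the other tins and jars where they stand.

Things in the scene. Friction and masses are not known exactly. Their poses are not given: they have to be found in the camera images.
- box: Bench dust-off box, white metal on a grey plinth, clear roof: 200 mm deep (x), 280 wide (y), 164 high; fixed. Origin: centre of its underside; front face at x=-100, towards -x, with an aluminium hatch 130 wide. To its left (+y) an air gun is clamped lying on its side on a post: nozzle along y into the side wall; black level grip from x=-60 to -175, y 231 to 255, z 130 to 160, open from above.
- hatch (a joint): Angle of the bottom-hinged hatch (rad): 0 shut (hard stop), 0.75 fully open, its top tipped towards -x. It stays where it is left; the hinge is stiff and a seal resists: moving it takes about 4 to 12 N at the handle, most at the end of closing. It may start slightly ajar.
- hatch_hinge (a point): Point on the hatch's hinge line (along box y), middle of its width, 30 mm above the table. Axes turn with the hatch: z up along the panel, x into the box when shut. Panel: x -8 to 0, z 0 to 120 mm.
- hatch_handle (a point): Middle of the hatch's handle: a dark round bar 11 mm thick, 90 mm long along box y, 108 mm up the panel and 45 mm off its outer face (39 mm clear gap behind it). Axes as hatch_hinge.
- seat (a point): Centre of the floor of the pocket carried on the back of the hatch (tilts with it; axes as hatch_hinge). Inner size 74 mm along x (the panel itself is the front wall, back wall at x=+38) by 80 mm along y; side and back walls rise 45 mm above the floor; floor is a metal plate.
- pot: Tall aluminium pot of beads, closed, perforated wall and top: 46 mm diameter, 90 mm high (straight to 78 mm, then tapering to 40 mm), about 0.16 kg; loose, upright, origin at the centre of its underside. It is the tallest of the three tins.
- trigger (a joint): Angle of the air gun's sprung trigger (rad): 0 released, 0.30 squeezed right in to its stop (about 10 N at trigger_pad); springs back.
- trigger_pad (a point): Point on the trigger where it is squeezed: a steel bar 8 mm thick (y), 22 high (z), 78 long, upright face; lies on the box side of the grip, moves 16 mm to box +y, towards the grip, when squeezed.
- squeeze (a point): Fixed point where trigger and grip can be taken together between two fingers closing along box y from above: midway between their outer faces when squeezed right in (36 mm over both); when released (52 mm over both) the middle lies 7 mm further to -y. The grip does not give. Axes as the box; 145 mm above the table.
- tin_low: Low plain aluminium tin, 46 mm diameter, 40 high; bystander. Origin under its centre.
- tin_wide: Wide plain aluminium tin, 65 mm diameter, 55 high; bystander. Origin under its centre.
- jar_a: Small flat clear jar with white lid, 51 mm diameter, 26 high, to the right of the box; bystander. Origin under its centre.
- jar_b: Same flat jar, to the left of the box behind the gun's post; bystander. Origin under its centre.

How it is judged:
By the outcome, as a careful person would: the job done as asked, in the order asked, and still so for the second after the job is handed in, with the robot touching nothing.
It also fails if it takes over 72 s, if anything falls off the work surface, if the arm or the gripper's body presses on something with over 40 N, if the wrist force passes 120 N, or if a joint passes its speed limit or range.

## Working session

There is one attempt and no reset: what is moved stays moved. The work goes in short steps, Python scripts to look and compute and a tool call to move; the robot and the scene stay as the last step left them, time stands still between calls to the robot, and variables do not carry over. Pictures are saved under pics/ and viewed, at most 10 in all, crops included, and the job is handed in when it is done.

Besides the shell and the picture viewer there is one more tool, called after ">>>" in YAML: its name, and indented under it one key for each argument. move_arm: Moves the arm, as the interface text tells. Its arguments: {"type":"object","properties":{"plan":{"type":"array","items":{"type":"object","properties":{"tx":{"type":"number"},"ty":{"type":"number"},"tz":{"type":"number"},"wx":{"type":"number"},"wy":{"type":"number"},"wz":{"type":"number"}}}},"gripper":{"type":"number"},"force":{"type":"number"}},"required":["plan"]}

```bash
mkdir -p pics
cat > h.py <<'E'
import numpy as np, cv2
from workcell import env, grab_frame
def snap(n,fn):
    f=grab_frame(n); cv2.imwrite('pics/'+fn+'.png',cv2.cvtColor(f['color'],cv2.COLOR_RGB2BGR))
    np.savez('pics/'+fn+'.npz',**{k:v for k,v in f.items()}); return f
def load(fn): return dict(np.load('pics/'+fn+'.npz',allow_pickle=True))
def foc(f): return 240/np.tan(np.radians(float(f['vfov']))/2)
def proj(f,p):
    p=np.atleast_2d(p); c=(np.c_[p,np.ones(len(p))]@f['view'].T)[:,:3]
    return np.c_[f['cx']+foc(f)*c[:,0]/-c[:,2], f['cy']-foc(f)*c[:,1]/-c[:,2]]
def onz(f,u,v,z):
    R=f['view'][:3,:3]; o=-R.T@f['view'][:3,3]
    d=R.T@np.array([(u-f['cx'])/foc(f),-(v-f['cy'])/foc(f),-1]); return o+d*(z-o[2])/d[2]
E
python3 - <<'E'
from h import *
for n in('side','top','wrist'):
    f=snap(n,n+'0'); print(n,{k:(v if np.ndim(v)<2 else None) for k,v in f.items()},-f['view'][:3,:3].T@f['view'][:3,3])
print(env.state())
E
```

```text
side {'color': None, 'vfov': 54.802288641979295, 'cx': 318.3127677762993, 'cy': 240.4261167850827, 'view': None} [ 842.17814295 -410.91714427 1145.12556159]
top {'color': None, 'vfov': 42.7191811226407, 'cx': 324.27995676842556, 'cy': 243.7796070914146, 'view': None} [ 442.94514404    9.52617224 1451.93578391]
wrist {'color': None, 'vfov': 59.132942435807315, 'cx': 320.56995498779736, 'cy': 234.30319416039646, 'view': None} [ 229.16422944 -533.73456193  384.42638929]
{'time_s': 0.15, 'qpos': array([-7.59746194e+01,  1.83434236e+01,  8.96882379e+01, -1.14171061e-05,
        7.20436013e+01, -1.14638264e+00]), 'qvel': array([ 0.03575145, -0.0723881 , -0.21801066,  0.03832938,  0.08870406,
        0.0261733 ]), 'effort': array([-1.32246937e-04, -4.12774944e+01, -2.32154381e+01,  7.28041073e-02,
        4.34187579e-02, -9.26143343e-05]), 'ee_pos': array([ 150.39406964, -554.60993896,  213.32575621]), 'ee_rot': array([-1.79924752e+02, -1.49491425e-03,  1.51717658e+01]), 'force': array([0.06249312, 0.28843705, 0.34528741]), 'torque': array([-0.05992624,  0.0252619 ,  0.02612237]), 'gripper_force': 0.0, 'gripper_width': 91.04776162774344}
```

View pics/top0.png

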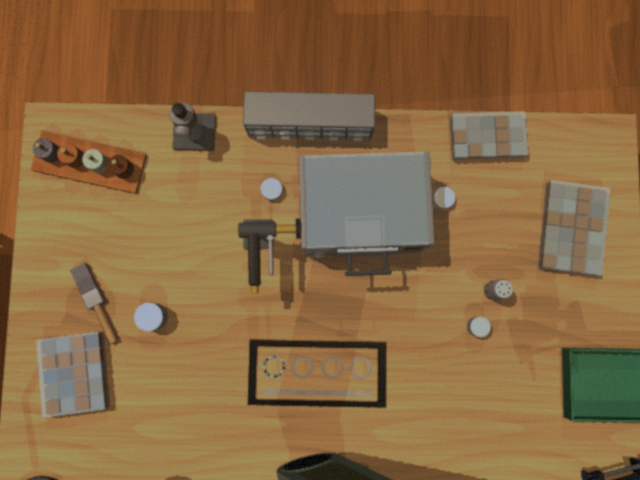

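View pics/side0.png

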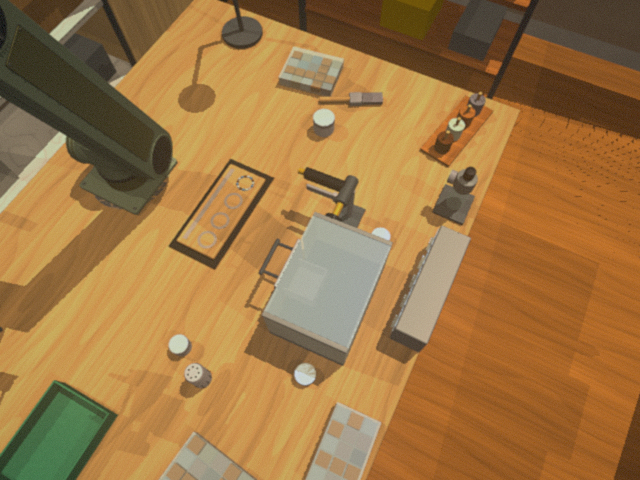

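The top view shows the box roof at about (302–432, 153–248), the handle bar at (368,272), the gun grip at (254,265) and the pot top at (503,289). The side view agrees. I'll enlarge the top view.

Run:
```python
from h import *
for n,(x,y,w,h),s in(('top0',(230,140,200,150),4),('side0',(170,160,230,230),2.6)):
    a=cv2.imread(f'pics/{n}.png')[y:y+h,x:x+w]; cv2.imwrite(f'pics/{n}c.png',cv2.resize(a,None,fx=s,fy=s,interpolation=cv2.INTER_CUBIC))
f=load('top0'); g=load('side0')
for nm,u,v,z in(('pot',503,289,90),('low',480,327,40)): print(nm,onz(f,u,v,z))
for nm,u,v,z in(('pot',195,373,90),('low',178,344,40)): print(nm,onz(g,u,v,z))
```

```text
pot [ 509.82048737 -390.88753356   90.        ]
low [ 424.62371278 -351.77929814   40.        ]
pot [ 515.99716046 -389.48114263   90.        ]
low [ 426.85726207 -350.28209116   40.        ]
```

View pics/top0c.png

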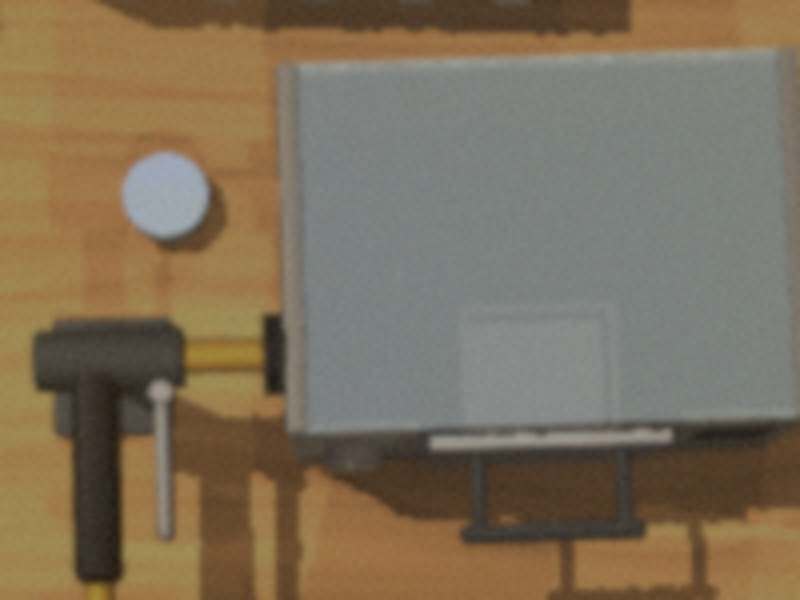

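View pics/side0c.png

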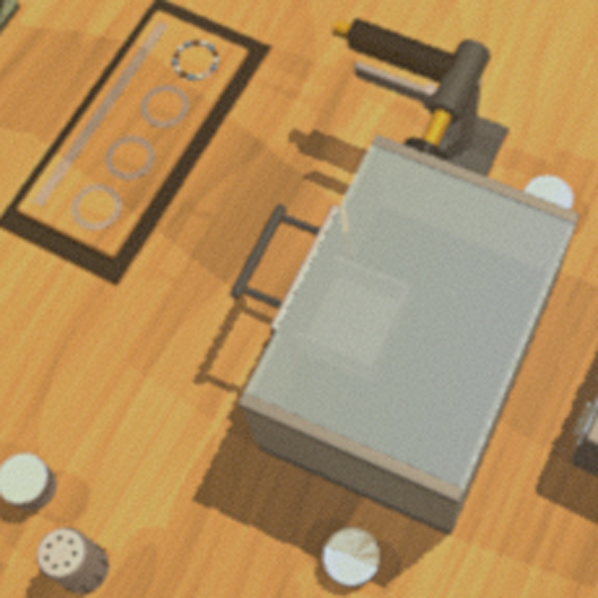

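```bash
cat > fit.py <<'E'
from h import *
from scipy.optimize import least_squares
T=load('top0');S=load('side0')
t=lambda u,v:(u/4+230,v/4+140); s=lambda u,v:(u/2.6+170,v/2.6+160)
obs=[(T,(100,140,164),t(278,67)),(T,(-100,140,164),t(288,433)),
(S,(-100,140,164),s(378,140)),(S,(100,140,164),s(578,216)),(S,(100,-140,164),s(462,492)),(S,(-100,-140,164),s(243,402))]
hob=[(T,45,t(463,531)),(T,-45,t(645,526)),(S,45,s(281,210)),(S,-45,s(238,294))]
def W(p,q):
    c,s_=np.cos(p[2]),np.sin(p[2]); q=np.array(q,float)
    return np.array([p[0]+c*q[0]-s_*q[1],p[1]+s_*q[0]+c*q[1],q[2]])
def hp(a,x,y,z,hx): # hatch frame -> box
    return (hx+np.cos(a)*x-np.sin(a)*z, y, 30+np.sin(a)*x+np.cos(a)*z)
def res(p,hx):
    r=[proj(f,W(p,q))[0]-o for f,q,o in obs]
    r+=[proj(f,W(p,hp(p[3],-53,y,108,hx)))[0]-o for f,y,o in hob]
    return np.ravel(r)
E
python3 - <<'E'
from fit import *
for hx in(-92,-100):
    o=least_squares(res,[600,-60,0,0.05],args=(hx,),x_scale=[100,100,1,1]); p=o.x
    print(hx,p,o.cost); print(o.fun.reshape(-1,2).round(1).tolist())
    for n,q in(('grip end',(-175,243,145)),('gripcorner',(-175,231,160)),('squeeze',(-120,230,145)),('handle',hp(p[3],-53,0,108,hx)),('handle open',hp(.75,-53,0,108,hx))): w=W(p,q);print(n,w,(proj(T,w)[0]-[230,140])*4)
    print([ (onz(T,*t(*c),145),) for c in((97,580),(165,540))])
    print('panel top',[(proj(T,W(p,hp(p[3],-4,y,120,hx)))[0]-[230,140])*4 for y in(65,-65)])
print('pot',onz(S,194.2,372.3,90))
E
```

```text
-92 [ 6.92919709e+02 -7.72620604e+01  6.05466058e-02  8.71241216e-02] 22.000835495387985
[[-1.9, -1.3], [-1.0, -0.4], [-1.5, -2.2], [0.0, -1.5], [-0.5, 3.5], [-1.5, 1.1], [0.8, -0.1], [-3.0, -0.6], [-0.5, 1.1], [-0.7, 0.9]]
grip end [503.53653897 154.70348638 145.        ] [ 96.78617394 583.21385184]
gripcorner [504.26265441 142.72547501 160.        ] [116.49567416 580.89139088]
squeeze [559.22238281 145.05533647 145.        ] [118.25852461 479.22932292]
handle [539.00577471 -86.59243089 132.97862718] [549.66248984 527.13771785]
handle open [488.89774614 -89.63001466  72.89554356] [546.17872117 624.18377499]
[(array([505.24465308, 154.64572294, 145.        ]),), (array([527.23217504, 119.14000214, 145.        ]),)]
panel top [array([425.88564288, 440.64762521]), array([668.990235  , 430.79706059])]
-100 [ 6.93098710e+02 -7.73608147e+01  6.13465545e-02  1.17383273e-02] 20.85462172761459
[[-1.9, -1.4], [-0.9, -0.5], [-1.5, -2.1], [0.0, -1.4], [-0.3, 3.5], [-1.5, 1.2], [1.0, -0.3], [-2.6, -0.8], [-0.7, 0.4], [-0.9, 0.3]]
grip end [503.53003954 154.45316106 145.        ] [ 97.25668522 583.23533249]
gripcorner [504.26573654 142.47573437 160.        ] [116.97105358 580.89484785]
squeeze [559.22358359 144.84956006 145.        ] [118.64377462 479.23466913]
handle [539.12483828 -86.81844846 137.37044246] [550.68919194 526.34099201]
handle open [481.10175453 -90.38243675  72.89554356] [547.36384015 638.17637179]
[(array([505.24465308, 154.64572294, 145.        ]),), (array([527.23217504, 119.14000214, 145.        ]),)]
panel top [array([426.18879159, 438.36279842]), array([669.39523947, 428.31622219])]
pot [ 513.56874548 -389.01706987   90.        ]
```

```bash
cat >> h.py <<'E'
from scipy.spatial.transform import Rotation as Ro
def rpy(r): return Ro.from_euler('xyz',r,degrees=True)
def plan(p0,r0,p1,r1,n):
    """straight rows in tool axes (cm, rad): same step each row; returns printed rows"""
    A,B=rpy(r0),rpy(r1); w=(A.inv()*B).as_rotvec()/n; D=(np.array(p1)-p0)/n/10
    print(n,'rows: w',w.round(4).tolist())
    if np.abs(w).max()<1e-3: print('  t',A.inv().apply(D).round(3).tolist())
    else:
        for i in range(n): print('  ',(A*Ro.from_rotvec(w*i)).inv().apply(D).round(2).tolist())
E
python3 - <<'E'
from h import *
plan([150.4,-554.8,213.8],[180,0,15.2],[539,-87,230],[180,0,93.5],18)
E
```

```text
18 rows: w [-0.0, 0.0, -0.0759]
   [2.76, -1.94, -0.09]
   [2.9, -1.73, -0.09]
   [3.03, -1.5, -0.09]
   [3.13, -1.27, -0.09]
   [3.22, -1.03, -0.09]
   [3.29, -0.78, -0.09]
   [3.34, -0.53, -0.09]
   [3.37, -0.27, -0.09]
   [3.38, -0.02, -0.09]
   [3.37, 0.24, -0.09]
   [3.34, 0.49, -0.09]
   [3.3, 0.75, -0.09]
   [3.23, 0.99, -0.09]
   [3.14, 1.24, -0.09]
   [3.04, 1.47, -0.09]
   [2.92, 1.7, -0.09]
   [2.78, 1.91, -0.09]
   [2.63, 2.12, -0.09]
```

>>> move_arm:
  plan:
    - {"tx":2.76,"ty":-1.94,"tz":-0.09,"wz":-0.0759}
    - {"tx":2.9,"ty":-1.73,"tz":-0.09,"wz":-0.0759}
    - {"tx":3.03,"ty":-1.5,"tz":-0.09,"wz":-0.0759}
    - {"tx":3.13,"ty":-1.27,"tz":-0.09,"wz":-0.0759}
    - {"tx":3.22,"ty":-1.03,"tz":-0.09,"wz":-0.0759}
    - {"tx":3.29,"ty":-0.78,"tz":-0.09,"wz":-0.0759}
    - {"tx":3.34,"ty":-0.53,"tz":-0.09,"wz":-0.0759}
    - {"tx":3.37,"ty":-0.27,"tz":-0.09,"wz":-0.0759}
    - {"tx":3.38,"ty":-0.02,"tz":-0.09,"wz":-0.0759}
    - {"tx":3.37,"ty":0.24,"tz":-0.09,"wz":-0.0759}
    - {"tx":3.34,"ty":0.49,"tz":-0.09,"wz":-0.0759}
    - {"tx":3.3,"ty":0.75,"tz":-0.09,"wz":-0.0759}
  gripper: 3.6
  force: 15

```text
schema error: expected keys tx, ty, tz, wx, wy, wz
```

>>> move_arm:
  plan:
    - {"tx":3.23,"ty":0.99,"tz":-0.09,"wz":-0.0759}
    - {"tx":3.14,"ty":1.24,"tz":-0.09,"wz":-0.0759}
    - {"tx":3.04,"ty":1.47,"tz":-0.09,"wz":-0.0759}
    - {"tx":2.92,"ty":1.7,"tz":-0.09,"wz":-0.0759}
    - {"tx":2.78,"ty":1.91,"tz":-0.09,"wz":-0.0759}
    - {"tx":2.63,"ty":2.12,"tz":-0.09,"wz":-0.0759}
    - {}
    - {}
    - {}

```text
schema error: expected keys tx, ty, tz, wx, wy, wz
```

Run:
```python
from h import *
f=snap('wrist','w1'); s=env.state(); print(s['ee_pos'],s['ee_rot'],s['time_s'],s['force'],s['qpos'])
for z in(133,137):
  print(z,proj(f,[[539+dx,-87+dy,z] for dx,dy in((0,0),(-2.7,45),(2.7,-45))]).round(0).tolist())
```

```text
[ 150.41721014 -554.68462713  213.45056034] [-1.79940197e+02 -1.77945093e-03  1.51715891e+01] 0.2 [ 0.27627135 -0.38304437  0.35365201] [-7.59745325e+01  1.83378742e+01  8.96780352e+01  6.12753174e-04
  7.20439168e+01 -1.14631171e+00]
133 [[-882.0, -1388.0], [-1063.0, -1454.0], [-709.0, -1324.0]]
137 [[-921.0, -1436.0], [-1109.0, -1505.0], [-741.0, -1370.0]]
```

View pics/w1.png

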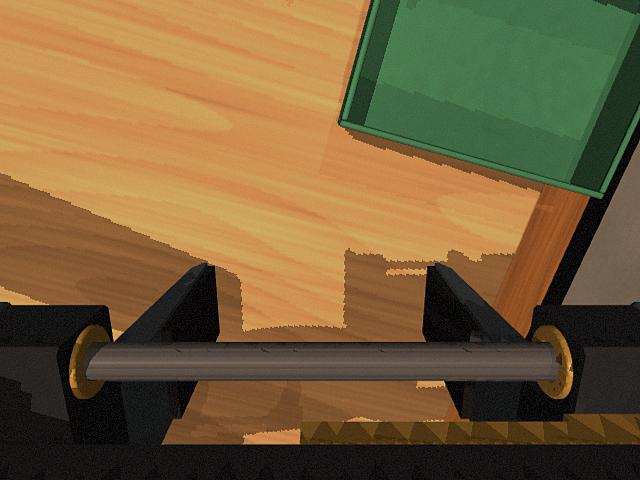

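The move was refused because every row needs all six keys, so the arm is still at the start. The wrist picture shows only the start view, with the fingers at columns 210 and 430 and the green tray.

>>> move_arm:
  plan:
    - {"tx":2.76,"ty":-1.94,"tz":-0.09,"wx":0,"wy":0,"wz":-0.0759}
    - {"tx":2.9,"ty":-1.73,"tz":-0.09,"wx":0,"wy":0,"wz":-0.0759}
    - {"tx":3.03,"ty":-1.5,"tz":-0.09,"wx":0,"wy":0,"wz":-0.0759}
    - {"tx":3.13,"ty":-1.27,"tz":-0.09,"wx":0,"wy":0,"wz":-0.0759}
    - {"tx":3.22,"ty":-1.03,"tz":-0.09,"wx":0,"wy":0,"wz":-0.0759}
    - {"tx":3.29,"ty":-0.78,"tz":-0.09,"wx":0,"wy":0,"wz":-0.0759}
    - {"tx":3.34,"ty":-0.53,"tz":-0.09,"wx":0,"wy":0,"wz":-0.0759}
    - {"tx":3.37,"ty":-0.27,"tz":-0.09,"wx":0,"wy":0,"wz":-0.0759}
    - {"tx":3.38,"ty":-0.02,"tz":-0.09,"wx":0,"wy":0,"wz":-0.0759}
    - {"tx":3.37,"ty":0.24,"tz":-0.09,"wx":0,"wy":0,"wz":-0.0759}
    - {"tx":3.34,"ty":0.49,"tz":-0.09,"wx":0,"wy":0,"wz":-0.0759}
    - {"tx":3.3,"ty":0.75,"tz":-0.09,"wx":0,"wy":0,"wz":-0.0759}
  gripper: 3.6
  force: 15

```text
time_s: 1.2
ee_pos: [410.4, -241.6, 224.8]
ee_rot: [180.0, 0.0, 67.6]
force: [0.1, -1.0, -0.1]
gripper_width: 36.1
gripper_force: 0.0
```

>>> move_arm:
  plan:
    - {"tx":3.23,"ty":0.99,"tz":-0.09,"wx":0,"wy":0,"wz":-0.0759}
    - {"tx":3.14,"ty":1.24,"tz":-0.09,"wx":0,"wy":0,"wz":-0.0759}
    - {"tx":3.04,"ty":1.47,"tz":-0.09,"wx":0,"wy":0,"wz":-0.0759}
    - {"tx":2.92,"ty":1.7,"tz":-0.09,"wx":0,"wy":0,"wz":-0.0759}
    - {"tx":2.78,"ty":1.91,"tz":-0.09,"wx":0,"wy":0,"wz":-0.0759}
    - {"tx":2.63,"ty":2.12,"tz":-0.09,"wx":0,"wy":0,"wz":-0.0759}
    - {"tx":0,"ty":0,"tz":0,"wx":0,"wy":0,"wz":0}
    - {"tx":0,"ty":0,"tz":0,"wx":0,"wy":0,"wz":0}

```text
time_s: 1.87
ee_pos: [539.8, -86.3, 229.6]
ee_rot: [-179.9, 0.0, 93.6]
force: [-0.6, 0.1, 0.0]
gripper_width: 36.4
gripper_force: 0.0
```

Run:
```python
from h import *
f=snap('wrist','w1'); s=env.state(); print(s['ee_pos'],s['ee_rot'],s['time_s'],s['force'],s['qpos'])
for z in(133,137):
  print(z,proj(f,[[539+dx,-87+dy,z] for dx,dy in((0,0),(-2.7,45),(2.7,-45))]).round(0).tolist())
```

```text
[538.9931339  -87.15574227 229.66917612] [-1.79917289e+02  2.16678114e-02  9.34884357e+01] 1.9167 [ 0.22875112 -0.20764733  0.29569773] [-1.03670462e+01  1.51782514e+01  9.18374028e+01 -4.26971021e-02
  7.30594655e+01 -1.38429984e+01]
133 [[318.0, 237.0], [318.0, 169.0], [318.0, 299.0]]
137 [[318.0, 239.0], [318.0, 169.0], [318.0, 302.0]]
```

View pics/w1.png

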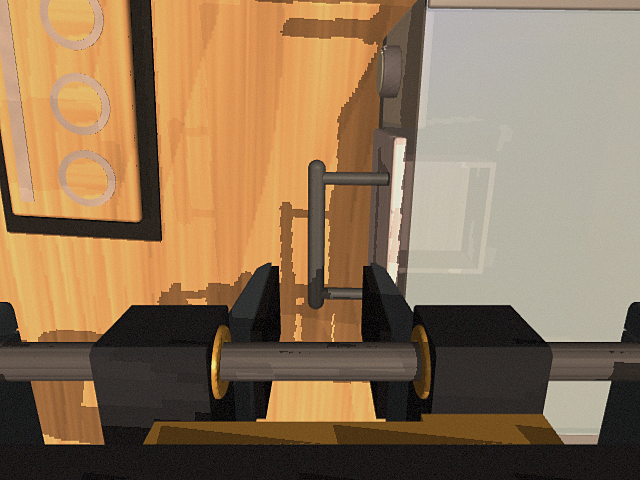

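The handle bar is at column 316 (predicted 318), rows 163–305. That puts it about 1 mm towards -x and centred in y, so I descend and grip.

>>> move_arm:
  plan:
    - {"tx":0,"ty":-0.1,"tz":2.5,"wx":0,"wy":0,"wz":0}
    - {"tx":0,"ty":0,"tz":2.5,"wx":0,"wy":0,"wz":0}
    - {"tx":0,"ty":0,"tz":2.5,"wx":0,"wy":0,"wz":0}
    - {"tx":0,"ty":0,"tz":2.0,"wx":0,"wy":0,"wz":0}
    - {"tx":0,"ty":0,"tz":1.7,"wx":0,"wy":0,"wz":0}
    - {"tx":0,"ty":0,"tz":0,"wx":0,"wy":0,"wz":0}

```text
time_s: 2.42
ee_pos: [534.7, -88.3, 114.9]
ee_rot: [-179.6, -0.1, 93.3]
force: [0.1, 0.2, -0.6]
gripper_width: 35.5
gripper_force: 0.0
```

>>> move_arm:
  plan:
    - {"tx":0,"ty":0,"tz":0,"wx":0,"wy":0,"wz":0}
    - {"tx":0,"ty":0,"tz":0,"wx":0,"wy":0,"wz":0}
    - {"tx":0,"ty":0,"tz":0,"wx":0,"wy":0,"wz":0}
    - {"tx":0,"ty":0,"tz":0,"wx":0,"wy":0,"wz":0}
  gripper: 0.5
  force: 12

```text
time_s: 2.75
ee_pos: [537.5, -88.0, 119.4]
ee_rot: [-179.9, 0.0, 93.4]
force: [-7.8, -0.5, 5.9]
gripper_width: 12.4
gripper_force: 3.8
```

Run:
```python
from fit import *
p=[692.9,-77.3,.0605]
for hx,a0 in((-92,.087),(-96,.05)):
  P=[np.array(hp(a,-53,0,108,hx)) for a in np.linspace(a0,.75,13)]
  d=np.diff(P,axis=0)/10; print(hx,[(round(x,2),round(-z,2)) for x,_,z in d])
```

```text
-92 [(np.float64(-0.56), np.float64(0.36)), (np.float64(-0.54), np.float64(0.39)), (np.float64(-0.52), np.float64(0.42)), (np.float64(-0.49), np.float64(0.45)), (np.float64(-0.47), np.float64(0.47)), (np.float64(-0.44), np.float64(0.5)), (np.float64(-0.41), np.float64(0.52)), (np.float64(-0.38), np.float64(0.54)), (np.float64(-0.35), np.float64(0.56)), (np.float64(-0.32), np.float64(0.58)), (np.float64(-0.29), np.float64(0.6)), (np.float64(-0.25), np.float64(0.61))]
-96 [(np.float64(-0.6), np.float64(0.36)), (np.float64(-0.58), np.float64(0.39)), (np.float64(-0.56), np.float64(0.43)), (np.float64(-0.53), np.float64(0.46)), (np.float64(-0.5), np.float64(0.49)), (np.float64(-0.48), np.float64(0.52)), (np.float64(-0.44), np.float64(0.54)), (np.float64(-0.41), np.float64(0.57)), (np.float64(-0.38), np.float64(0.59)), (np.float64(-0.34), np.float64(0.61)), (np.float64(-0.31), np.float64(0.63)), (np.float64(-0.27), np.float64(0.65))]
```

>>> move_arm:
  plan:
    - {"tx":0,"ty":-0.57,"tz":0.36,"wx":0,"wy":0,"wz":0}
    - {"tx":0,"ty":-0.55,"tz":0.39,"wx":0,"wy":0,"wz":0}
    - {"tx":0,"ty":-0.53,"tz":0.42,"wx":0,"wy":0,"wz":0}
    - {"tx":0,"ty":-0.5,"tz":0.45,"wx":0,"wy":0,"wz":0}
    - {"tx":0,"ty":-0.48,"tz":0.47,"wx":0,"wy":0,"wz":0}
    - {"tx":0,"ty":-0.45,"tz":0.5,"wx":0,"wy":0,"wz":0}
    - {"tx":0,"ty":0,"tz":0,"wx":0,"wy":0,"wz":0}
    - {"tx":0,"ty":0,"tz":0,"wx":0,"wy":0,"wz":0}

```text
time_s: 3.42
ee_pos: [505.0, -89.6, 93.6]
ee_rot: [-179.8, 0.0, 93.5]
force: [-8.3, -1.2, 9.3]
gripper_width: 10.8
gripper_force: 12.0
```

>>> move_arm:
  plan:
    - {"tx":0,"ty":-0.42,"tz":0.52,"wx":0,"wy":0,"wz":0}
    - {"tx":0,"ty":-0.39,"tz":0.54,"wx":0,"wy":0,"wz":0}
    - {"tx":0,"ty":-0.36,"tz":0.56,"wx":0,"wy":0,"wz":0}
    - {"tx":0,"ty":-0.33,"tz":0.58,"wx":0,"wy":0,"wz":0}
    - {"tx":0,"ty":-0.3,"tz":0.6,"wx":0,"wy":0,"wz":0}
    - {"tx":0,"ty":0,"tz":0,"wx":0,"wy":0,"wz":0}
    - {"tx":0,"ty":0,"tz":0,"wx":0,"wy":0,"wz":0}

```text
time_s: 4.0
ee_pos: [485.1, -90.7, 64.5]
ee_rot: [-179.5, 0.0, 93.5]
force: [-9.7, -3.6, 5.5]
gripper_width: 10.2
gripper_force: 12.0
```

>>> move_arm:
  plan:
    - {"tx":0,"ty":-0.24,"tz":0.5,"wx":0,"wy":0,"wz":0}
    - {"tx":0,"ty":-0.18,"tz":0.45,"wx":0,"wy":0,"wz":0}
    - {"tx":0,"ty":0,"tz":0,"wx":0,"wy":0,"wz":0}
    - {"tx":0,"ty":0,"tz":0,"wx":0,"wy":0,"wz":0}

```text
time_s: 4.33
ee_pos: [480.8, -90.9, 55.0]
ee_rot: [-179.5, -0.0, 93.5]
force: [-9.8, -2.9, 6.2]
gripper_width: 10.8
gripper_force: 12.0
```

>>> move_arm:
  plan:
    - {"tx":0,"ty":-0.15,"tz":0.4,"wx":0,"wy":0,"wz":0}
    - {"tx":0,"ty":0,"tz":0,"wx":0,"wy":0,"wz":0}
    - {"tx":0,"ty":0,"tz":0,"wx":0,"wy":0,"wz":0}

```text
time_s: 4.58
ee_pos: [479.3, -91.0, 51.1]
ee_rot: [-179.5, -0.0, 93.5]
force: [-11.5, -2.9, 6.8]
gripper_width: 11.2
gripper_force: 12.0
```

>>> move_arm:
  plan:
    - {"tx":0,"ty":-0.25,"tz":0.4,"wx":0,"wy":0,"wz":0}
    - {"tx":0,"ty":0,"tz":0,"wx":0,"wy":0,"wz":0}
    - {"tx":0,"ty":0,"tz":0,"wx":0,"wy":0,"wz":0}

```text
time_s: 4.83
ee_pos: [479.2, -91.1, 47.9]
ee_rot: [-179.8, 0.0, 93.5]
force: [-7.5, -2.4, 8.1]
gripper_width: 10.6
gripper_force: 12.0
```

Run:
```python
from fit import *
S1=snap('side','s1');T1=snap('top','t1')
x,y=230,200; w,h=130,110
a=cv2.imread('pics/s1.png')[y:y+h,x:x+w]; b=cv2.imread('pics/t1.png')[215:215+h,310:310+w]
cv2.imwrite('pics/c1.png',np.vstack([cv2.resize(a,None,fx=5,fy=5,interpolation=2)[:,:],])[:550])
```

```text
(no output)
```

View pics/c1.png

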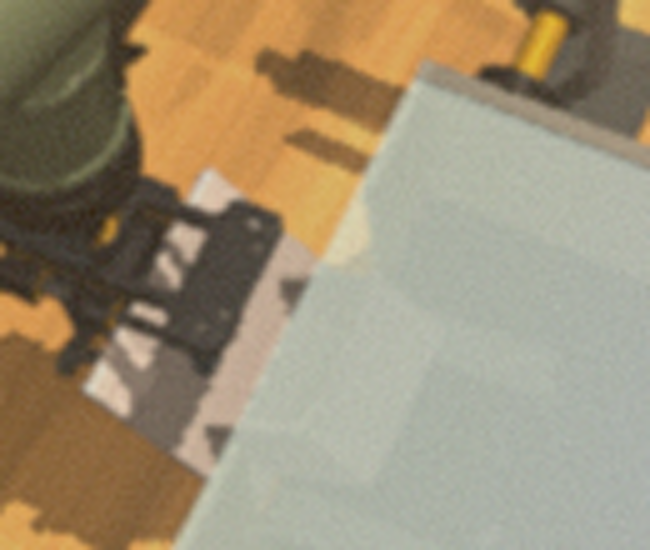

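The side crop shows the panel tipped outwards, with its top corners at pixel (272.4,234) and (247,278). I'll estimate the angle from these.

Run:
```python
from fit import *
S1=load('s1')
p=[693,-77.3,.061,0]
for hx in(-92,-96,-100):
  r=lambda q:np.ravel([proj(S1,W(p,hp(q[0],-6+0*q[1],y+q[1],120,hx)))[0]-o for y,o in((65,(272.4,234)),(-65,(247,278)))])
  o=least_squares(r,[.7,0]);print(hx,o.x,o.fun.round(1))
# fit handle arc from tcp
s=env.state();print(s['ee_pos'],s['force'],s['gripper_width'])
```

```text
-92 [0.84441428 5.55015463] [-0.8 -0.5  0.8  0.5]
-96 [0.7673559  3.25671468] [-0.7 -0.7  0.7  0.6]
-100 [0.70045836 1.39409663] [-0.7 -0.8  0.6  0.7]
[479.2112779  -91.07561127  47.90434594] [-7.77427994 -2.16513141  9.53535894] 10.648447072494744
```

>>> move_arm:
  plan:
    - {"tx":0,"ty":-0.4,"tz":0.0,"wx":0,"wy":0,"wz":0}
    - {"tx":0,"ty":0,"tz":0,"wx":0,"wy":0,"wz":0}
    - {"tx":0,"ty":0,"tz":0,"wx":0,"wy":0,"wz":0}

```text
time_s: 5.18
ee_pos: [479.3, -91.1, 47.9]
ee_rot: [179.7, 0.0, 93.4]
force: [2.7, 2.0, 4.4]
gripper_width: 10.4
gripper_force: 12.0
```

>>> move_arm:
  plan:
    - {"tx":0,"ty":0,"tz":0,"wx":0,"wy":0,"wz":0}
    - {"tx":0,"ty":0,"tz":0,"wx":0,"wy":0,"wz":0}
    - {"tx":0,"ty":0,"tz":0,"wx":0,"wy":0,"wz":0}
  gripper: 1.6

```text
time_s: 5.43
ee_pos: [476.8, -91.2, 46.5]
ee_rot: [-179.9, 0.0, 93.5]
force: [0.3, -0.5, -0.5]
gripper_width: 16.1
gripper_force: 0.1
```

Run:
```python
from h import *
s=env.state();print(s['ee_pos'],s['ee_rot'],s['force'],s['gripper_width'])
plan([479,-91,158],[180,0,93.5],[512,-390,190],[180,0,3.5],14)
```

```text
[476.75659852 -91.16159309  46.45453338] [-1.79910634e+02  5.66575548e-03  9.34737994e+01] [ 0.30658001 -0.46700654 -0.54864731] 16.130796584853307
14 rows: w [-0.0, -0.0, 0.1122]
   [-2.15, 0.1, -0.23]
   [-2.12, 0.34, -0.23]
   [-2.07, 0.58, -0.23]
   [-1.99, 0.81, -0.23]
   [-1.89, 1.03, -0.23]
   [-1.76, 1.23, -0.23]
   [-1.61, 1.42, -0.23]
   [-1.44, 1.59, -0.23]
   [-1.26, 1.74, -0.23]
   [-1.05, 1.87, -0.23]
   [-0.84, 1.98, -0.23]
   [-0.61, 2.06, -0.23]
   [-0.38, 2.12, -0.23]
   [-0.14, 2.14, -0.23]
```

>>> move_arm:
  plan:
    - {"tx":0,"ty":0.05,"tz":-1.2,"wx":0,"wy":0,"wz":0}
    - {"tx":0,"ty":0,"tz":-2.5,"wx":0,"wy":0,"wz":0}
    - {"tx":0,"ty":0,"tz":-2.5,"wx":0,"wy":0,"wz":0}
    - {"tx":0,"ty":0,"tz":-2.5,"wx":0,"wy":0,"wz":0}
    - {"tx":0,"ty":0,"tz":-2.5,"wx":0,"wy":0,"wz":0}

```text
time_s: 5.85
ee_pos: [477.1, -91.1, 159.4]
ee_rot: [-179.9, -0.0, 93.5]
force: [0.1, -0.1, 0.2]
gripper_width: 16.0
gripper_force: 0.0
```

>>> move_arm:
  plan:
    - {"tx":-2.15,"ty":0.1,"tz":-0.23,"wx":0,"wy":0,"wz":0.1122}
    - {"tx":-2.12,"ty":0.34,"tz":-0.23,"wx":0,"wy":0,"wz":0.1122}
    - {"tx":-2.07,"ty":0.58,"tz":-0.23,"wx":0,"wy":0,"wz":0.1122}
    - {"tx":-1.99,"ty":0.81,"tz":-0.23,"wx":0,"wy":0,"wz":0.1122}
    - {"tx":-1.89,"ty":1.03,"tz":-0.23,"wx":0,"wy":0,"wz":0.1122}
    - {"tx":-1.76,"ty":1.23,"tz":-0.23,"wx":0,"wy":0,"wz":0.1122}
    - {"tx":-1.61,"ty":1.42,"tz":-0.23,"wx":0,"wy":0,"wz":0.1122}
    - {"tx":-1.44,"ty":1.59,"tz":-0.23,"wx":0,"wy":0,"wz":0.1122}
    - {"tx":-1.26,"ty":1.74,"tz":-0.23,"wx":0,"wy":0,"wz":0.1122}
    - {"tx":-1.05,"ty":1.87,"tz":-0.23,"wx":0,"wy":0,"wz":0.1122}
    - {"tx":-0.84,"ty":1.98,"tz":-0.23,"wx":0,"wy":0,"wz":0.1122}
    - {"tx":-0.61,"ty":2.06,"tz":-0.23,"wx":0,"wy":0,"wz":0.1122}
  gripper: 8.0

```text
time_s: 6.85
ee_pos: [505.1, -348.2, 185.7]
ee_rot: [-179.9, 0.1, 16.0]
force: [-0.2, 0.2, -0.0]
gripper_width: 80.4
gripper_force: 0.0
```

>>> move_arm:
  plan:
    - {"tx":-0.38,"ty":2.12,"tz":-0.23,"wx":0,"wy":0,"wz":0.1122}
    - {"tx":-0.14,"ty":2.14,"tz":-0.23,"wx":0,"wy":0,"wz":0.1122}
    - {"tx":0,"ty":0,"tz":0,"wx":0,"wy":0,"wz":0}
    - {"tx":0,"ty":0,"tz":0,"wx":0,"wy":0,"wz":0}

```text
time_s: 7.18
ee_pos: [509.8, -390.6, 189.9]
ee_rot: [-179.9, 0.1, 3.4]
force: [0.1, 0.5, 0.4]
gripper_width: 79.9
gripper_force: 0.0
```

Run:
```python
from h import *
f=snap('wrist','w2'); snap('top','t2');snap('side','s2'); s=env.state(); print(s['ee_pos'],s['ee_rot'],s['time_s'])
print(proj(f,[512,-390,90]),proj(f,[512,-400,90]),proj(f,[522,-390,90]))
def crop(n,x,y,w,h,s): return cv2.resize(cv2.imread(f'pics/{n}.png')[y:y+h,x:x+w],None,fx=s,fy=s,interpolation=2)
c=np.vstack([cv2.imread('pics/w2.png')[:,:400][:300]*1]) 
a=crop('w2',120,100,400,380,.9); b=crop('s2',230,190,140,120,3); d=crop('t2',320,215,140,80,3)
H=max(a.shape[0],b.shape[0]+0); 
out=np.zeros((600,790,3),np.uint8); out[:342,:360]=a; out[:360,370:790]=b; out[360:600,370:790]=d; cv2.imwrite('pics/c2.png',out)
```

```text
[ 510.02799601 -389.06971674  190.46411217] [-1.79928840e+02  7.27815272e-02  3.53211740e+00] 7.3333
[[319.5657511  232.09527373]] [[334.50712577 232.97867371]] [[320.48056581 217.60449587]]
```

View pics/c2.png

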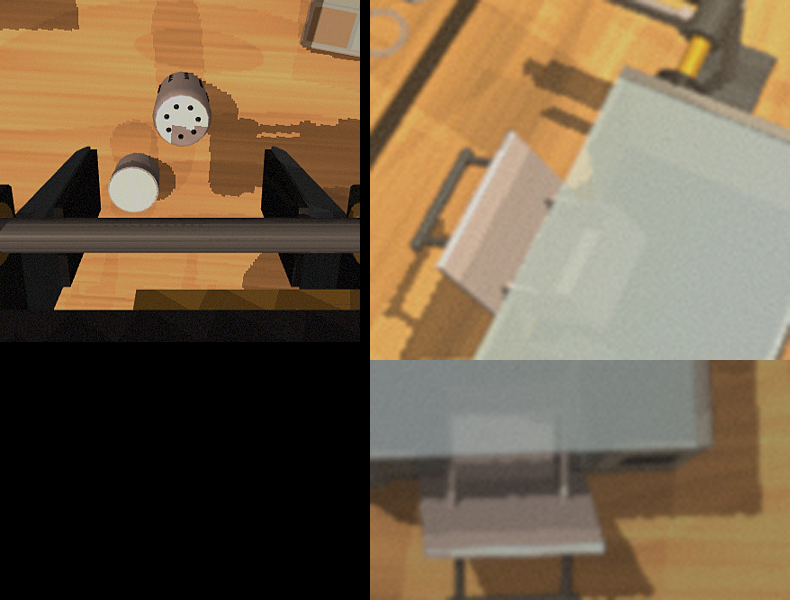

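The wrist view puts the pot top centre at pixel (322,233), which gives the pot at (511.2,-391.8). That agrees with the other two cameras. The hatch stands fully tipped with its pocket visible, so I grasp the pot now.

>>> move_arm:
  plan:
    - {"tx":0.1,"ty":0.28,"tz":2.5,"wx":0,"wy":0,"wz":0}
    - {"tx":0,"ty":0,"tz":3,"wx":0,"wy":0,"wz":0}
    - {"tx":0,"ty":0,"tz":3,"wx":0,"wy":0,"wz":0}
    - {"tx":0,"ty":0,"tz":2.8,"wx":0,"wy":0,"wz":0}
    - {"tx":0,"ty":0,"tz":2.0,"wx":0,"wy":0,"wz":0}
    - {"tx":0,"ty":0,"tz":0.9,"wx":0,"wy":0,"wz":0}
    - {"tx":0,"ty":0,"tz":0,"wx":0,"wy":0,"wz":0}
    - {"tx":0,"ty":0,"tz":0,"wx":0,"wy":0,"wz":0}

```text
time_s: 8.0
ee_pos: [512.1, -392.6, 49.6]
ee_rot: [180.0, -0.0, 3.5]
force: [0.0, -0.3, 0.5]
gripper_width: 80.0
gripper_force: 0.0
```

>>> move_arm:
  plan:
    - {"tx":0,"ty":0,"tz":0,"wx":0,"wy":0,"wz":0}
    - {"tx":0,"ty":0,"tz":0,"wx":0,"wy":0,"wz":0}
    - {"tx":0,"ty":0,"tz":0,"wx":0,"wy":0,"wz":0}
    - {"tx":0,"ty":0,"tz":0,"wx":0,"wy":0,"wz":0}
    - {"tx":0,"ty":0,"tz":0,"wx":0,"wy":0,"wz":0}
  gripper: 4.0
  force: 15

```text
time_s: 8.42
ee_pos: [511.8, -393.1, 49.6]
ee_rot: [180.0, -0.0, 3.4]
force: [0.2, -0.2, -0.9]
gripper_width: 49.5
gripper_force: 0.0
```

Run:
```python
from fit import *
s=env.state(); print(s['ee_pos'],s['ee_rot'],s['gripper_width'],s['gripper_force'],s['force'])
S2=load('s2');T2=load('t2')
cs=lambda u,v:((u-370)/3+230,v/3+190); ct=lambda u,v:((u-370)/3+320,(v-360)/3+215)
ob=[(S2,(-53,45,108),cs(472,155)),(S2,(-53,-45,108),cs(415,245)),(S2,(-4,65,120),cs(512,134)),(S2,(-4,-65,120),cs(441,266)),(T2,(-4,65,120),ct(425,553)),(T2,(-4,-65,120),ct(604,547))]
for hx in(-92,-96,-100,-104):
  r=lambda q:np.ravel([proj(f,W([693,-77.3+q[1],.061],hp(q[0],*c,hx)))[0]-o for f,c,o in ob])
  o=least_squares(r,[.7,0]);print(hx,o.x,o.cost,o.fun.reshape(-1,2).round(1).tolist(), W([693,-77.3,.061],hp(o.x[0],-53,0,108,hx)))
```

```text
[ 511.83651791 -393.05752128   49.63721536] [ 1.79952833e+02 -4.63790391e-02  3.44749333e+00] 49.47631995473246 0.0 [ 0.19439249 -0.17263424 -0.89487918]
-92 [0.64210269 1.63234985] 9.17367485598672 [[-0.5, 1.3], [2.1, 2.0], [-0.3, -0.4], [-0.7, 1.5], [-1.6, -0.1], [-1.4, -0.6]] [494.24681298 -89.43900456  84.74985712]
-96 [0.5973149  1.12119932] 5.871049667873415 [[-1.3, 0.5], [1.2, 1.3], [-0.4, -0.8], [-0.9, 1.2], [-1.4, -0.3], [-0.9, -0.8]] [492.80822275 -89.52686757  89.4911759 ]
-100 [0.55277193 0.61623553] 5.799425894668668 [[-2.1, -0.3], [0.4, 0.6], [-0.5, -1.1], [-1.0, 1.0], [-1.1, -0.6], [-0.5, -1.1]] [491.56329564 -89.60290245  94.08825621]
-104 [0.50865532 0.12299487] 8.355863254645671 [[-2.8, -1.0], [-0.4, -0.1], [-0.5, -1.4], [-1.1, 0.9], [-0.8, -0.9], [-0.2, -1.4]] [490.49079429 -89.6684063   98.51604502]
```

The picture and fit show the hatch was dragged back to about 0.58 rad as I lifted away. Before taking the pot I'll push the hatch fully open again from above, with closed fingertips on the bar.

>>> move_arm:
  plan:
    - {"tx":0,"ty":0,"tz":0,"wx":0,"wy":0,"wz":0}
    - {"tx":0,"ty":0,"tz":0,"wx":0,"wy":0,"wz":0}
    - {"tx":0,"ty":0,"tz":0,"wx":0,"wy":0,"wz":0}
    - {"tx":0,"ty":0,"tz":-2.0,"wx":0,"wy":0,"wz":0}
    - {"tx":0,"ty":0,"tz":-3.5,"wx":0,"wy":0,"wz":0}
    - {"tx":0,"ty":0,"tz":-3.5,"wx":0,"wy":0,"wz":0}
    - {"tx":0,"ty":0,"tz":-2.0,"wx":0,"wy":0,"wz":0}
  gripper: 8.0

```text
time_s: 9.0
ee_pos: [512.8, -393.8, 162.9]
ee_rot: [179.8, -0.2, 3.4]
force: [-0.0, 0.1, 0.6]
gripper_width: 79.9
gripper_force: 0.0
```

>>> move_arm:
  plan:
    - {"tx":-0.12,"ty":-3.04,"tz":0,"wx":0,"wy":0,"wz":0}
    - {"tx":-0.12,"ty":-3.04,"tz":0,"wx":0,"wy":0,"wz":0}
    - {"tx":-0.12,"ty":-3.04,"tz":0,"wx":0,"wy":0,"wz":0}
    - {"tx":-0.12,"ty":-3.04,"tz":0,"wx":0,"wy":0,"wz":0}
    - {"tx":-0.12,"ty":-3.04,"tz":0,"wx":0,"wy":0,"wz":0}
    - {"tx":-0.12,"ty":-3.04,"tz":0,"wx":0,"wy":0,"wz":0}
    - {"tx":-0.12,"ty":-3.04,"tz":0,"wx":0,"wy":0,"wz":0}
    - {"tx":-0.12,"ty":-3.04,"tz":0,"wx":0,"wy":0,"wz":0}
    - {"tx":-0.12,"ty":-3.04,"tz":0,"wx":0,"wy":0,"wz":0}
    - {"tx":-0.12,"ty":-3.04,"tz":0,"wx":0,"wy":0,"wz":0}
    - {"tx":0,"ty":0,"tz":0,"wx":0,"wy":0,"wz":0}
    - {"tx":0,"ty":0,"tz":0,"wx":0,"wy":0,"wz":0}
  gripper: 0

```text
time_s: 10.0
ee_pos: [481.2, -89.0, 159.1]
ee_rot: [180.0, -0.0, 3.6]
force: [0.4, -0.4, 0.3]
gripper_width: 2.8
gripper_force: 0.0
```

>>> move_arm:
  plan:
    - {"tx":0,"ty":0,"tz":2.5,"wx":0,"wy":0,"wz":0}
    - {"tx":0,"ty":0,"tz":2.0,"wx":0,"wy":0,"wz":0}
    - {"tx":0,"ty":0,"tz":0.8,"wx":0,"wy":0,"wz":0}
    - {"tx":0,"ty":0,"tz":0.8,"wx":0,"wy":0,"wz":0}
    - {"tx":0,"ty":0,"tz":0.8,"wx":0,"wy":0,"wz":0}
    - {"tx":0,"ty":0,"tz":0,"wx":0,"wy":0,"wz":0}

```text
time_s: 10.5
ee_pos: [479.5, -91.0, 89.4]
ee_rot: [-180.0, 0.3, 3.4]
force: [-0.5, 0.7, 0.3]
gripper_width: 0.5
gripper_force: 0.0
```

>>> move_arm:
  plan:
    - {"tx":0,"ty":0,"tz":0.5,"wx":0,"wy":0,"wz":0}
    - {"tx":0,"ty":0,"tz":0.5,"wx":0,"wy":0,"wz":0}
    - {"tx":0,"ty":0,"tz":0,"wx":0,"wy":0,"wz":0}
    - {"tx":0,"ty":0,"tz":0,"wx":0,"wy":0,"wz":0}

```text
time_s: 10.83
ee_pos: [481.9, -90.8, 80.4]
ee_rot: [180.0, -0.1, 3.4]
force: [0.4, 0.1, 0.1]
gripper_width: 0.4
gripper_force: 0.0
```

>>> move_arm:
  plan:
    - {"tx":0,"ty":0,"tz":0.4,"wx":0,"wy":0,"wz":0}
    - {"tx":0,"ty":0,"tz":0,"wx":0,"wy":0,"wz":0}
    - {"tx":0,"ty":0,"tz":0,"wx":0,"wy":0,"wz":0}

```text
time_s: 11.08
ee_pos: [481.8, -90.9, 78.1]
ee_rot: [179.9, -0.1, 3.4]
force: [-6.6, -0.3, 16.3]
gripper_width: 0.4
gripper_force: 8.4
```

>>> move_arm:
  plan:
    - {"tx":0,"ty":0,"tz":0.3,"wx":0,"wy":0,"wz":0}
    - {"tx":0,"ty":0,"tz":0,"wx":0,"wy":0,"wz":0}
    - {"tx":0,"ty":0,"tz":0,"wx":0,"wy":0,"wz":0}

```text
time_s: 11.33
ee_pos: [481.8, -90.9, 77.8]
ee_rot: [179.9, -0.1, 3.5]
force: [-12.3, 0.7, 36.6]
gripper_width: 0.3
gripper_force: 18.4
```

The bar met a hard stop at bar-top height 78 mm, exactly the 0.75 rad position, so the hatch is fully open. I go back to the pot and compare camera frames numerically before the grasp.

>>> move_arm:
  plan:
    - {"tx":0,"ty":0,"tz":-2.0,"wx":0,"wy":0,"wz":0}
    - {"tx":0,"ty":0,"tz":-3.5,"wx":0,"wy":0,"wz":0}
    - {"tx":0,"ty":0,"tz":-2.5,"wx":0,"wy":0,"wz":0}
    - {"tx":0.12,"ty":3.04,"tz":0,"wx":0,"wy":0,"wz":0}
    - {"tx":0.12,"ty":3.04,"tz":0,"wx":0,"wy":0,"wz":0}
    - {"tx":0.12,"ty":3.04,"tz":0,"wx":0,"wy":0,"wz":0}
    - {"tx":0.12,"ty":3.04,"tz":0,"wx":0,"wy":0,"wz":0}
    - {"tx":0.12,"ty":3.04,"tz":0,"wx":0,"wy":0,"wz":0}
    - {"tx":0.12,"ty":3.04,"tz":0,"wx":0,"wy":0,"wz":0}
    - {"tx":0.12,"ty":3.04,"tz":0,"wx":0,"wy":0,"wz":0}
    - {"tx":0.12,"ty":3.04,"tz":0,"wx":0,"wy":0,"wz":0}
    - {"tx":0.12,"ty":3.04,"tz":0,"wx":0,"wy":0,"wz":0}
  gripper: 0

```text
time_s: 12.33
ee_pos: [509.2, -364.9, 153.2]
ee_rot: [179.9, -0.1, 3.4]
force: [0.3, 0.4, -0.5]
gripper_width: 0.4
gripper_force: 0.0
```

>>> move_arm:
  plan:
    - {"tx":0.12,"ty":2.9,"tz":0,"wx":0,"wy":0,"wz":0}
    - {"tx":0,"ty":0,"tz":0,"wx":0,"wy":0,"wz":0}
    - {"tx":0,"ty":0,"tz":0,"wx":0,"wy":0,"wz":0}
    - {"tx":0,"ty":0,"tz":0,"wx":0,"wy":0,"wz":0}
  gripper: 8.0

```text
time_s: 12.67
ee_pos: [511.6, -391.3, 152.7]
ee_rot: [-180.0, -0.0, 3.4]
force: [-0.0, 0.7, -0.2]
gripper_width: 24.3
gripper_force: 0.0
```

Run:
```python
from fit import *
s=env.state(); print(s['ee_pos'],s['ee_rot'],s['gripper_width'])
S3=snap('side','s3'); 
g=lambda n:cv2.cvtColor(cv2.imread(f'pics/{n}.png'),6).astype(np.float32)
a,b=g('s2'),g('s3')
d=np.abs(cv2.GaussianBlur(a-b,(5,5),0))[225:300,235:290]; print(d.max(),d.mean())
# track patches: panel corner, handle ends, table ref
for c in((277,234),(253,278),(263,242),(246,272)):
  t=a[c[1]-9:c[1]+10,c[0]-9:c[0]+10].astype(np.uint8); m=cv2.matchTemplate(b[c[1]-25:c[1]+26,c[0]-25:c[0]+26].astype(np.uint8),t,5); print(c,np.array(cv2.minMaxLoc(m)[3])-16,m.max())
out=cv2.resize(cv2.imread('pics/s3.png')[190:310,230:390],None,fx=5,fy=5,interpolation=2); cv2.imwrite('pics/c3.png',out)
```

```text
[ 511.59567544 -391.31358474  152.70601435] [-1.79972003e+02 -1.08048491e-02  3.41839980e+00] 24.310558817552764
109.97266 11.040075
(277, 234) [-5  0] 0.92195165
(253, 278) [-4  0] 0.80649257
(263, 242) [-3  1] 0.76911026
(246, 272) [-3  1] 0.77782506
```

Confirmed: the hatch moved by about 4–5 px and is now at its open stop. I grasp the pot.

>>> move_arm:
  plan:
    - {"tx":0,"ty":0,"tz":0,"wx":0,"wy":0,"wz":0}
    - {"tx":0,"ty":0,"tz":0,"wx":0,"wy":0,"wz":0}
    - {"tx":0,"ty":0,"tz":0,"wx":0,"wy":0,"wz":0}
    - {"tx":0,"ty":0.05,"tz":2.0,"wx":0,"wy":0,"wz":0}
    - {"tx":0,"ty":0,"tz":3.0,"wx":0,"wy":0,"wz":0}
    - {"tx":0,"ty":0,"tz":2.8,"wx":0,"wy":0,"wz":0}
    - {"tx":0,"ty":0,"tz":1.8,"wx":0,"wy":0,"wz":0}
    - {"tx":0,"ty":0,"tz":0.7,"wx":0,"wy":0,"wz":0}
    - {"tx":0,"ty":0,"tz":0,"wx":0,"wy":0,"wz":0}
  gripper: 8.0

```text
time_s: 13.47
ee_pos: [510.8, -390.9, 48.3]
ee_rot: [-179.9, 0.2, 3.5]
force: [-0.1, 0.1, 0.9]
gripper_width: 79.9
gripper_force: 0.0
```

>>> move_arm:
  plan:
    - {"tx":0,"ty":0,"tz":0,"wx":0,"wy":0,"wz":0}
    - {"tx":0,"ty":0,"tz":0,"wx":0,"wy":0,"wz":0}
    - {"tx":0,"ty":0,"tz":0,"wx":0,"wy":0,"wz":0}
    - {"tx":0,"ty":0,"tz":0,"wx":0,"wy":0,"wz":0}
    - {"tx":0,"ty":0,"tz":0,"wx":0,"wy":0,"wz":0}
    - {"tx":0,"ty":0,"tz":0,"wx":0,"wy":0,"wz":0}
    - {"tx":0,"ty":0,"tz":0,"wx":0,"wy":0,"wz":0}
    - {"tx":0,"ty":0,"tz":0,"wx":0,"wy":0,"wz":0}
  gripper: 4.0
  force: 15

```text
time_s: 14.13
ee_pos: [511.9, -392.1, 50.7]
ee_rot: [180.0, -0.0, 3.4]
force: [-0.5, 0.8, 4.2]
gripper_width: 45.3
gripper_force: 15.0
```

>>> move_arm:
  plan:
    - {"tx":0,"ty":0,"tz":-1,"wx":0,"wy":0,"wz":0}
    - {"tx":0,"ty":0,"tz":-2.5,"wx":0,"wy":0,"wz":0}
    - {"tx":0,"ty":0,"tz":-3.5,"wx":0,"wy":0,"wz":0}
    - {"tx":0,"ty":0,"tz":-3.5,"wx":0,"wy":0,"wz":0}
    - {"tx":0,"ty":0,"tz":-3,"wx":0,"wy":0,"wz":0}
    - {"tx":0,"ty":0,"tz":-1.5,"wx":0,"wy":0,"wz":0}
    - {"tx":0,"ty":0,"tz":0,"wx":0,"wy":0,"wz":0}
    - {"tx":0,"ty":0,"tz":0,"wx":0,"wy":0,"wz":0}

```text
time_s: 14.8
ee_pos: [511.5, -391.9, 200.3]
ee_rot: [180.0, -0.0, 3.4]
force: [-0.1, 0.2, -2.0]
gripper_width: 45.6
gripper_force: 15.0
```

```bash
cat >> h.py <<'E'
def hatch(xh,zh,y=0,a=.75):
    b=np.cos(a)*xh-np.sin(a)*zh; return np.array([591.5+.998*b-.061*y,-83.8+.061*b+.998*y,30+np.sin(a)*xh+np.cos(a)*zh])
E
python3 - <<'E'
from h import *
s=env.state(); print(s['ee_pos'],s['ee_rot'],s['gripper_width'],s['gripper_force'],s['force'])
q=hatch(30,200); print(q)
plan(s['ee_pos'],s['ee_rot'],q,[180,-43,3.5],12)
E
```

```text
[ 511.45429434 -391.94689537  200.30034384] [ 1.79961650e+02 -2.91161490e-02  3.44555572e+00] 45.56455169811362 14.97972020180896 [-0.13994098  0.22621267 -1.9916952 ]
[477.35166823 -90.77700224 196.78693658]
12 rows: w [0.0001, 0.0625, -0.0001]
   [-0.13, -2.52, 0.03]
   [-0.13, -2.52, 0.02]
   [-0.14, -2.52, 0.01]
   [-0.14, -2.52, 0.0]
   [-0.14, -2.52, -0.01]
   [-0.13, -2.52, -0.01]
   [-0.13, -2.52, -0.02]
   [-0.13, -2.52, -0.03]
   [-0.13, -2.52, -0.04]
   [-0.13, -2.52, -0.05]
   [-0.12, -2.52, -0.05]
   [-0.12, -2.52, -0.06]
```

>>> move_arm:
  plan:
    - {"tx":-0.13,"ty":-2.52,"tz":0.03,"wx":0,"wy":0.0625,"wz":0}
    - {"tx":-0.13,"ty":-2.52,"tz":0.02,"wx":0,"wy":0.0625,"wz":0}
    - {"tx":-0.14,"ty":-2.52,"tz":0.01,"wx":0,"wy":0.0625,"wz":0}
    - {"tx":-0.14,"ty":-2.52,"tz":0,"wx":0,"wy":0.0625,"wz":0}
    - {"tx":-0.14,"ty":-2.52,"tz":-0.01,"wx":0,"wy":0.0625,"wz":0}
    - {"tx":-0.13,"ty":-2.52,"tz":-0.01,"wx":0,"wy":0.0625,"wz":0}
    - {"tx":-0.13,"ty":-2.52,"tz":-0.02,"wx":0,"wy":0.0625,"wz":0}
    - {"tx":-0.13,"ty":-2.52,"tz":-0.03,"wx":0,"wy":0.0625,"wz":0}
    - {"tx":-0.13,"ty":-2.52,"tz":-0.04,"wx":0,"wy":0.0625,"wz":0}
    - {"tx":-0.13,"ty":-2.52,"tz":-0.05,"wx":0,"wy":0.0625,"wz":0}
    - {"tx":-0.12,"ty":-2.52,"tz":-0.05,"wx":0,"wy":0.0625,"wz":0}
    - {"tx":-0.12,"ty":-2.52,"tz":-0.06,"wx":0,"wy":0.0625,"wz":0}

```text
time_s: 15.8
ee_pos: [475.5, -92.6, 193.6]
ee_rot: [-179.8, -42.3, 3.4]
force: [1.1, 2.2, -1.7]
gripper_width: 46.0
gripper_force: 15.0
```

>>> move_arm:
  plan:
    - {"tx":0,"ty":0,"tz":0,"wx":0,"wy":0,"wz":0}
    - {"tx":0,"ty":0,"tz":0,"wx":0,"wy":0,"wz":0}
    - {"tx":0,"ty":0,"tz":0,"wx":0,"wy":0,"wz":0}

```text
time_s: 16.05
ee_pos: [478.5, -94.8, 196.0]
ee_rot: [-180.0, -42.4, 3.5]
force: [-1.1, -0.9, -0.6]
gripper_width: 45.7
gripper_force: 15.0
```

Run:
```python
from h import *
s=env.state(); print(s['ee_pos'],s['ee_rot'],s['gripper_width'],s['qpos'],s['force'])
plan(s['ee_pos'],[180,-43,3.5],hatch(30,130),[180,-43,3.5],5)
# wrist view of seat?
f=snap('wrist','w4')
for y in(40,-40): print(proj(f,[hatch(74,55,y),hatch(0,120,y),hatch(0,55,y)]).round(0).tolist())
```

```text
[478.45664292 -94.84824683 196.03264959] [-179.97152141  -42.35812012    3.50579764] 45.675207897806736 [-25.69514535  -2.74105517 132.74233215  60.24561984  22.27974604
   9.26206336] [-1.09468286 -0.90278065 -0.63538472]
5 rows: w [0.0, 0.0, 0.0]
  t [-0.003, -0.083, 1.377]
[[261.0, 160.0], [252.0, 289.0], [265.0, 254.0]]
[[370.0, 160.0], [377.0, 289.0], [366.0, 255.0]]
```

View pics/w4.png

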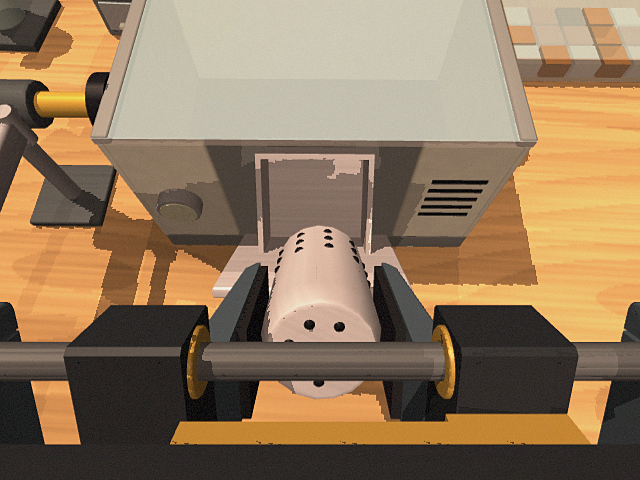

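The wrist view shows the pocket's back wall at columns 256–374, row 155. The prediction for a floor at about 10 mm up the panel was (261–370, row 160), so pocket and model agree. The pot sits about 4 mm to the -y side, which I correct while moving in.

>>> move_arm:
  plan:
    - {"tx":0,"ty":-0.2,"tz":0.8,"wx":0,"wy":0.011,"wz":0}
    - {"tx":0,"ty":-0.2,"tz":1.5,"wx":0,"wy":0,"wz":0}
    - {"tx":0,"ty":0,"tz":2.0,"wx":0,"wy":0,"wz":0}
    - {"tx":0,"ty":0,"tz":1.7,"wx":0,"wy":0,"wz":0}
    - {"tx":0,"ty":0,"tz":0.9,"wx":0,"wy":0,"wz":0}
    - {"tx":0,"ty":0,"tz":0,"wx":0,"wy":0,"wz":0}
    - {"tx":0,"ty":0,"tz":0,"wx":0,"wy":0,"wz":0}

```text
time_s: 16.68
ee_pos: [526.0, -88.4, 146.0]
ee_rot: [-179.9, -43.0, 3.4]
force: [-0.8, 0.3, -1.4]
gripper_width: 45.5
gripper_force: 15.0
```

```bash
cat >> h.py <<'E'
def inh(p,a=.75):
    d=np.array(p)-[591.5,-83.8,30]; b=.998*d[0]+.061*d[1]; y=-.061*d[0]+.998*d[1]
    return np.array([b*np.cos(a)+d[2]*np.sin(a), y, -b*np.sin(a)+d[2]*np.cos(a)]).round(1)
E
python3 - <<'E'
from h import *
s=env.state(); print(s['ee_pos'],s['ee_rot'],inh(s['ee_pos']),s['force'])
E
```

```text
[525.98946712 -88.41356025 145.97727577] [-179.94817856  -43.04080104    3.44985984] [ 31.   -0.6 129.6] [-0.76555771  0.32392467 -1.41978217]
```

>>> move_arm:
  plan:
    - {"tx":0,"ty":0,"tz":1.2,"wx":0,"wy":0,"wz":0}
    - {"tx":0,"ty":0,"tz":1.6,"wx":0,"wy":0,"wz":0}
    - {"tx":0,"ty":0,"tz":1.6,"wx":0,"wy":0,"wz":0}
    - {"tx":0,"ty":0,"tz":1.0,"wx":0,"wy":0,"wz":0}
    - {"tx":0,"ty":0,"tz":0.5,"wx":0,"wy":0,"wz":0}
    - {"tx":0,"ty":0,"tz":0,"wx":0,"wy":0,"wz":0}
    - {"tx":0,"ty":0,"tz":0,"wx":0,"wy":0,"wz":0}

```text
time_s: 17.27
ee_pos: [565.8, -85.6, 103.9]
ee_rot: [-180.0, -43.1, 3.5]
force: [1.1, -0.8, -1.2]
gripper_width: 45.8
gripper_force: 15.0
```

>>> move_arm:
  plan:
    - {"tx":-0.2,"ty":0,"tz":0.15,"wx":0,"wy":0,"wz":0}
    - {"tx":-0.2,"ty":0,"tz":0.15,"wx":0,"wy":0,"wz":0}
    - {"tx":0,"ty":0,"tz":0.1,"wx":0,"wy":0,"wz":0}
    - {"tx":0,"ty":0,"tz":0,"wx":0,"wy":0,"wz":0}
    - {"tx":0,"ty":0,"tz":0,"wx":0,"wy":0,"wz":0}

```text
time_s: 17.68
ee_pos: [565.5, -85.3, 98.1]
ee_rot: [-180.0, -43.1, 3.5]
force: [-1.2, 0.6, -1.6]
gripper_width: 45.4
gripper_force: 15.0
```

Run:
```python
from h import *
s=env.state(); print(s['ee_pos'],s['ee_rot'],inh(s['ee_pos']),s['force'],s['torque'])
```

```text
[565.45523101 -85.25668597  98.08459871] [-179.96570306  -43.13432276    3.48877757] [27.3  0.1 67.6] [-1.24927228  0.56268337 -1.60635705] [ 0.045652    0.59580657 -0.04444814]
```

>>> move_arm:
  plan:
    - {"tx":0,"ty":0,"tz":0.15,"wx":0,"wy":0,"wz":0}
    - {"tx":0,"ty":0,"tz":0.15,"wx":0,"wy":0,"wz":0}
    - {"tx":0,"ty":0,"tz":0,"wx":0,"wy":0,"wz":0}
    - {"tx":0,"ty":0,"tz":0,"wx":0,"wy":0,"wz":0}

```text
time_s: 18.02
ee_pos: [567.5, -85.0, 95.5]
ee_rot: [-179.9, -43.1, 3.5]
force: [-0.3, -0.8, -2.3]
gripper_width: 45.3
gripper_force: 15.0
```

>>> move_arm:
  plan:
    - {"tx":0,"ty":0,"tz":0.1,"wx":0,"wy":0,"wz":0}
    - {"tx":0,"ty":0,"tz":0.1,"wx":0,"wy":0,"wz":0}
    - {"tx":0,"ty":0,"tz":0,"wx":0,"wy":0,"wz":0}
    - {"tx":0,"ty":0,"tz":0,"wx":0,"wy":0,"wz":0}

```text
time_s: 18.35
ee_pos: [568.9, -84.9, 94.0]
ee_rot: [-179.9, -43.1, 3.5]
force: [-0.5, 0.1, -1.0]
gripper_width: 45.5
gripper_force: 15.0
```

>>> move_arm:
  plan:
    - {"tx":0,"ty":0,"tz":0.1,"wx":0,"wy":0,"wz":0}
    - {"tx":0,"ty":0,"tz":0.1,"wx":0,"wy":0,"wz":0}
    - {"tx":0,"ty":0,"tz":0,"wx":0,"wy":0,"wz":0}
    - {"tx":0,"ty":0,"tz":0,"wx":0,"wy":0,"wz":0}

```text
time_s: 18.68
ee_pos: [570.1, -84.6, 92.9]
ee_rot: [-179.9, -43.1, 3.5]
force: [-3.5, 1.2, 3.2]
gripper_width: 45.5
gripper_force: 15.0
```

Floor contact at the expected depth (force about 5 N along the floor normal). I ease it against the panel and then release.

>>> move_arm:
  plan:
    - {"tx":-0.1,"ty":0,"tz":-0.05,"wx":0,"wy":0,"wz":0}
    - {"tx":-0.1,"ty":0,"tz":0,"wx":0,"wy":0,"wz":0}
    - {"tx":-0.1,"ty":0,"tz":0,"wx":0,"wy":0,"wz":0}
    - {"tx":0,"ty":0,"tz":0,"wx":0,"wy":0,"wz":0}
    - {"tx":0,"ty":0,"tz":0,"wx":0,"wy":0,"wz":0}

```text
time_s: 19.1
ee_pos: [568.4, -85.0, 91.4]
ee_rot: [-179.9, -43.2, 3.5]
force: [1.0, -0.6, 0.6]
gripper_width: 45.3
gripper_force: 15.0
```

>>> move_arm:
  plan:
    - {"tx":-0.1,"ty":0,"tz":0,"wx":0,"wy":0,"wz":0}
    - {"tx":-0.1,"ty":0,"tz":0,"wx":0,"wy":0,"wz":0}
    - {"tx":0,"ty":0,"tz":0,"wx":0,"wy":0,"wz":0}
    - {"tx":0,"ty":0,"tz":0,"wx":0,"wy":0,"wz":0}

```text
time_s: 19.43
ee_pos: [568.3, -85.0, 91.4]
ee_rot: [-179.9, -43.4, 3.5]
force: [6.2, -0.2, 4.6]
gripper_width: 45.4
gripper_force: 15.0
```

Run:
```python
from h import *
s=env.state(); print(inh(s['ee_pos']),Ro.from_euler('y',.75).apply(s['force']),s['force'])
```

```text
[24.8  0.2 60.8] [ 7.65170842 -0.22189204 -0.88465766] [ 6.20168683 -0.22189204  4.56840688]
```

>>> move_arm:
  plan:
    - {"tx":0.1,"ty":0,"tz":0.1,"wx":0,"wy":0,"wz":0}
    - {"tx":0,"ty":0,"tz":0,"wx":0,"wy":0,"wz":0}
    - {"tx":0,"ty":0,"tz":0,"wx":0,"wy":0,"wz":0}

```text
time_s: 19.68
ee_pos: [568.5, -84.7, 91.0]
ee_rot: [-179.9, -43.3, 3.5]
force: [-2.3, 1.0, 9.1]
gripper_width: 45.8
gripper_force: 15.0
```

>>> move_arm:
  plan:
    - {"tx":0,"ty":0,"tz":0,"wx":0,"wy":0,"wz":0}
    - {"tx":0,"ty":0,"tz":0,"wx":0,"wy":0,"wz":0}
    - {"tx":0,"ty":0,"tz":0,"wx":0,"wy":0,"wz":0}
    - {"tx":0,"ty":0,"tz":0,"wx":0,"wy":0,"wz":0}
  gripper: 6.2

```text
time_s: 20.02
ee_pos: [566.6, -84.9, 88.5]
ee_rot: [-179.9, -43.0, 3.5]
force: [-0.1, -0.3, 0.2]
gripper_width: 62.2
gripper_force: 0.0
```

>>> move_arm:
  plan:
    - {"tx":0,"ty":0,"tz":-0.5,"wx":0,"wy":0,"wz":0}
    - {"tx":0,"ty":0,"tz":-1.0,"wx":0,"wy":0,"wz":0}
    - {"tx":0,"ty":0,"tz":-2.0,"wx":0,"wy":0,"wz":0}
    - {"tx":0,"ty":0,"tz":-3.0,"wx":0,"wy":0,"wz":0}
    - {"tx":0,"ty":0,"tz":-3.5,"wx":0,"wy":0,"wz":0}
    - {"tx":0,"ty":0,"tz":-3.0,"wx":0,"wy":0,"wz":0}
    - {"tx":0,"ty":0,"tz":-1.5,"wx":0,"wy":0,"wz":0}
    - {"tx":0,"ty":0,"tz":0,"wx":0,"wy":0,"wz":0}
    - {"tx":0,"ty":0,"tz":0,"wx":0,"wy":0,"wz":0}

```text
time_s: 20.77
ee_pos: [489.3, -89.1, 176.4]
ee_rot: [-179.7, -43.4, 3.5]
force: [-0.0, -1.6, -0.4]
gripper_width: 62.2
gripper_force: 0.0
```

Run:
```python
from h import *
s=env.state(); print(s['ee_pos'],s['ee_rot'],s['force'],s['time_s'])
f=snap('wrist','w5'); print(proj(f,[hatch(24,100),hatch(24,10)]).round())
snap('side','s5')
```

```text
[489.29249899 -89.0618908  176.41465373] [-179.6980692   -43.43140266    3.49692913] [-0.01779043 -1.63457753 -0.41336294] 20.7667
[[323. 249.]
 [323. 215.]]
```

Run:
```python
from h import *
s=env.state()
bar=hatch(-53,108); t=np.radians(20); bx=np.array([.998,.061,0]); by=np.array([-.061,.998,0])
z=np.sin(t)*bx-np.cos(t)*np.array([0,0,1]); x=by; y=np.cross(z,x); R=Ro.from_matrix(np.c_[x,y,z]); r=R.as_euler('xyz',degrees=True)
print('bar',bar,'rpy',r,'tool y',y); pre=bar-90*z; print(pre)
plan(s['ee_pos'],s['ee_rot'],pre,r,18)
```

```text
bar [479.32829686 -90.65618626  72.89554356] rpy [160.00253221   0.          93.49769526] tool y [0.93781324 0.05732125 0.34192609]
[448.60804759 -92.53387685 157.46787943]
18 rows: w [0.0174, -0.018, -0.0859]
   [-0.23, 0.01, -0.08]
   [-0.24, -0.01, -0.08]
   [-0.23, -0.04, -0.08]
   [-0.23, -0.06, -0.07]
   [-0.23, -0.08, -0.07]
   [-0.22, -0.1, -0.06]
   [-0.21, -0.12, -0.05]
   [-0.2, -0.14, -0.05]
   [-0.19, -0.15, -0.04]
   [-0.18, -0.17, -0.04]
   [-0.16, -0.19, -0.03]
   [-0.15, -0.2, -0.02]
   [-0.13, -0.21, -0.02]
   [-0.11, -0.22, -0.01]
   [-0.09, -0.23, -0.01]
   [-0.07, -0.24, 0.0]
   [-0.05, -0.24, 0.01]
   [-0.03, -0.25, 0.01]
```

>>> move_arm:
  plan:
    - {"tx":-0.23,"ty":0.01,"tz":-0.08,"wx":0.0174,"wy":-0.018,"wz":-0.0859}
    - {"tx":-0.24,"ty":-0.01,"tz":-0.08,"wx":0.0174,"wy":-0.018,"wz":-0.0859}
    - {"tx":-0.23,"ty":-0.04,"tz":-0.08,"wx":0.0174,"wy":-0.018,"wz":-0.0859}
    - {"tx":-0.23,"ty":-0.06,"tz":-0.07,"wx":0.0174,"wy":-0.018,"wz":-0.0859}
    - {"tx":-0.23,"ty":-0.08,"tz":-0.07,"wx":0.0174,"wy":-0.018,"wz":-0.0859}
    - {"tx":-0.22,"ty":-0.1,"tz":-0.06,"wx":0.0174,"wy":-0.018,"wz":-0.0859}
    - {"tx":-0.21,"ty":-0.12,"tz":-0.05,"wx":0.0174,"wy":-0.018,"wz":-0.0859}
    - {"tx":-0.2,"ty":-0.14,"tz":-0.05,"wx":0.0174,"wy":-0.018,"wz":-0.0859}
    - {"tx":-0.19,"ty":-0.15,"tz":-0.04,"wx":0.0174,"wy":-0.018,"wz":-0.0859}
    - {"tx":-0.18,"ty":-0.17,"tz":-0.04,"wx":0.0174,"wy":-0.018,"wz":-0.0859}
    - {"tx":-0.16,"ty":-0.19,"tz":-0.03,"wx":0.0174,"wy":-0.018,"wz":-0.0859}
    - {"tx":-0.15,"ty":-0.2,"tz":-0.02,"wx":0.0174,"wy":-0.018,"wz":-0.0859}
  gripper: 3.2

```text
time_s: 21.87
ee_pos: [462.4, -90.9, 162.8]
ee_rot: [157.7, -16.6, 68.3]
force: [-1.2, 0.0, 1.1]
gripper_width: 31.9
gripper_force: 0.0
```

>>> move_arm:
  plan:
    - {"tx":-0.13,"ty":-0.21,"tz":-0.02,"wx":0.0174,"wy":-0.018,"wz":-0.0859}
    - {"tx":-0.11,"ty":-0.22,"tz":-0.01,"wx":0.0174,"wy":-0.018,"wz":-0.0859}
    - {"tx":-0.09,"ty":-0.23,"tz":-0.01,"wx":0.0174,"wy":-0.018,"wz":-0.0859}
    - {"tx":-0.07,"ty":-0.24,"tz":0,"wx":0.0174,"wy":-0.018,"wz":-0.0859}
    - {"tx":-0.05,"ty":-0.24,"tz":0.01,"wx":0.0174,"wy":-0.018,"wz":-0.0859}
    - {"tx":-0.03,"ty":-0.25,"tz":0.01,"wx":0.0174,"wy":-0.018,"wz":-0.0859}
    - {"tx":0,"ty":0,"tz":0,"wx":0,"wy":0,"wz":0}
    - {"tx":0,"ty":0,"tz":0,"wx":0,"wy":0,"wz":0}
    - {"tx":0,"ty":0,"tz":0,"wx":0,"wy":0,"wz":0}

```text
time_s: 22.62
ee_pos: [448.7, -92.2, 157.6]
ee_rot: [160.0, -0.1, 93.4]
force: [-0.2, -0.7, 0.3]
gripper_width: 31.7
gripper_force: 0.0
```

Run:
```python
from h import *
s=env.state(); print(s['ee_pos'],s['ee_rot'],s['qpos'],s['gripper_width'])
bar=hatch(-53,108); r=[160,0,93.5]; z=rpy(r).apply([0,0,1])
plan(s['ee_pos'],r,bar+17*z,r,6); print((rpy(s['ee_rot']).inv()*rpy(r)).as_rotvec())
f=snap('wrist','w6'); print(proj(f,[hatch(-53,108,45),hatch(-53,108,-45)]).round(1))
# arc in tool axes, 16 steps
A=np.linspace(.75,0,17); P=np.array([hatch(-53,108,0,a) for a in A]); print((rpy(r).inv().apply(np.diff(P,axis=0))/10).round(2).tolist())
# bar detection along row mid
g=cv2.cvtColor(f['color'],7); 
for v in (210,230,250): print(v,g[v,270:370:2].tolist())
```

```text
[448.66640881 -92.21201189 157.57709841] [ 1.59952618e+02 -8.37633334e-02  9.34313884e+01] [-18.49777052   1.9632158  122.86670864  12.36495406  37.14204641
 -30.60373805] 31.7295119834753
6 rows: w [0.0, 0.0, 0.0]
  t [-0.005, -0.002, 1.785]
[ 0.00082784 -0.00096354 -0.00162569]
[[318.8 169.9]
 [319.  303.2]]
[[-0.0, 0.38, -0.42], [-0.0, 0.4, -0.4], [-0.0, 0.42, -0.38], [-0.0, 0.43, -0.36], [-0.0, 0.45, -0.34], [-0.0, 0.47, -0.32], [-0.0, 0.48, -0.3], [-0.0, 0.49, -0.27], [-0.0, 0.51, -0.25], [-0.0, 0.52, -0.23], [-0.0, 0.53, -0.2], [-0.0, 0.54, -0.18], [-0.0, 0.54, -0.15], [-0.0, 0.55, -0.13], [-0.0, 0.55, -0.1], [-0.0, 0.56, -0.07]]
210 [109, 108, 112, 116, 110, 108, 104, 105, 110, 109, 104, 104, 110, 117, 124, 125, 122, 121, 123, 128, 127, 58, 43, 61, 73, 81, 91, 82, 75, 73, 124, 128, 95, 94, 93, 93, 100, 92, 95, 88, 89, 85, 77, 89, 89, 95, 94, 93, 104, 101]
230 [108, 112, 116, 105, 196, 185, 179, 177, 178, 191, 119, 114, 117, 120, 120, 122, 122, 119, 122, 129, 126, 55, 43, 58, 74, 82, 88, 80, 84, 67, 122, 114, 121, 124, 122, 95, 92, 92, 92, 90, 87, 77, 91, 89, 94, 94, 99, 102, 98, 94]
250 [105, 113, 114, 103, 193, 182, 186, 194, 199, 201, 117, 118, 121, 125, 122, 118, 116, 127, 130, 126, 123, 53, 46, 66, 72, 82, 88, 88, 80, 60, 121, 116, 118, 119, 116, 116, 108, 112, 110, 104, 114, 94, 97, 91, 92, 101, 97, 102, 127, 121]
```

The bar reads at columns 312–329 (centre 320.5, predicted 319), so it is on target. I go down and grip it.

>>> move_arm:
  plan:
    - {"tx":0,"ty":0.05,"tz":2.0,"wx":0,"wy":0,"wz":0}
    - {"tx":0,"ty":0.03,"tz":2.5,"wx":0,"wy":0,"wz":0}
    - {"tx":0,"ty":0,"tz":2.5,"wx":0,"wy":0,"wz":0}
    - {"tx":0,"ty":0,"tz":2.2,"wx":0,"wy":0,"wz":0}
    - {"tx":0,"ty":0,"tz":1.5,"wx":0,"wy":0,"wz":0}
    - {"tx":0,"ty":0,"tz":0,"wx":0,"wy":0,"wz":0}
    - {"tx":0,"ty":0,"tz":0,"wx":0,"wy":0,"wz":0}

```text
time_s: 23.25
ee_pos: [485.6, -90.4, 57.5]
ee_rot: [160.0, -0.0, 93.4]
force: [-0.1, -0.3, -0.1]
gripper_width: 32.4
gripper_force: 0.0
```

>>> move_arm:
  plan:
    - {"tx":0,"ty":0,"tz":0,"wx":0,"wy":0,"wz":0}
    - {"tx":0,"ty":0,"tz":0,"wx":0,"wy":0,"wz":0}
    - {"tx":0,"ty":0,"tz":0,"wx":0,"wy":0,"wz":0}
    - {"tx":0,"ty":0,"tz":0,"wx":0,"wy":0,"wz":0}
    - {"tx":0,"ty":0,"tz":0,"wx":0,"wy":0,"wz":0}
  gripper: 0.5
  force: 15

```text
time_s: 23.67
ee_pos: [484.7, -90.3, 58.4]
ee_rot: [160.0, 0.0, 93.5]
force: [-5.3, -2.4, 1.6]
gripper_width: 10.5
gripper_force: 15.0
```

>>> move_arm:
  plan:
    - {"tx":0,"ty":0.38,"tz":-0.42,"wx":0,"wy":0,"wz":0}
    - {"tx":0,"ty":0.4,"tz":-0.4,"wx":0,"wy":0,"wz":0}
    - {"tx":0,"ty":0.42,"tz":-0.38,"wx":0,"wy":0,"wz":0}
    - {"tx":0,"ty":0.43,"tz":-0.36,"wx":0,"wy":0,"wz":0}
    - {"tx":0,"ty":0,"tz":0,"wx":0,"wy":0,"wz":0}
    - {"tx":0,"ty":0,"tz":0,"wx":0,"wy":0,"wz":0}

```text
time_s: 24.17
ee_pos: [494.1, -89.8, 78.8]
ee_rot: [160.1, 0.0, 93.5]
force: [-9.8, -4.5, 6.5]
gripper_width: 10.8
gripper_force: 15.0
```

>>> move_arm:
  plan:
    - {"tx":0,"ty":0.45,"tz":-0.34,"wx":0,"wy":0,"wz":0}
    - {"tx":0,"ty":0.47,"tz":-0.32,"wx":0,"wy":0,"wz":0}
    - {"tx":0,"ty":0.48,"tz":-0.3,"wx":0,"wy":0,"wz":0}
    - {"tx":0,"ty":0.49,"tz":-0.27,"wx":0,"wy":0,"wz":0}
    - {"tx":0,"ty":0.51,"tz":-0.25,"wx":0,"wy":0,"wz":0}
    - {"tx":0,"ty":0,"tz":0,"wx":0,"wy":0,"wz":0}
    - {"tx":0,"ty":0,"tz":0,"wx":0,"wy":0,"wz":0}

```text
time_s: 24.75
ee_pos: [510.1, -88.7, 100.6]
ee_rot: [160.2, 0.0, 93.6]
force: [-13.1, -4.8, 8.9]
gripper_width: 10.8
gripper_force: 15.0
```

>>> move_arm:
  plan:
    - {"tx":0,"ty":0.52,"tz":-0.23,"wx":0,"wy":0,"wz":0}
    - {"tx":0,"ty":0.53,"tz":-0.2,"wx":0,"wy":0,"wz":0}
    - {"tx":0,"ty":0.54,"tz":-0.18,"wx":0,"wy":0,"wz":0}
    - {"tx":0,"ty":0.54,"tz":-0.15,"wx":0,"wy":0,"wz":0}
    - {"tx":0,"ty":0.55,"tz":-0.13,"wx":0,"wy":0,"wz":0}
    - {"tx":0,"ty":0,"tz":0,"wx":0,"wy":0,"wz":0}
    - {"tx":0,"ty":0,"tz":0,"wx":0,"wy":0,"wz":0}

```text
time_s: 25.33
ee_pos: [533.0, -87.1, 118.3]
ee_rot: [160.1, -0.0, 93.5]
force: [-9.6, -1.8, 5.2]
gripper_width: 10.7
gripper_force: 15.0
```

>>> move_arm:
  plan:
    - {"tx":0,"ty":0.55,"tz":-0.1,"wx":0,"wy":0,"wz":0}
    - {"tx":0,"ty":0.3,"tz":-0.04,"wx":0,"wy":0,"wz":0}
    - {"tx":0,"ty":0,"tz":0,"wx":0,"wy":0,"wz":0}
    - {"tx":0,"ty":0,"tz":0,"wx":0,"wy":0,"wz":0}

```text
time_s: 25.67
ee_pos: [540.2, -86.6, 122.3]
ee_rot: [160.2, -0.0, 93.5]
force: [-9.7, -2.6, 3.4]
gripper_width: 10.4
gripper_force: 15.0
```

>>> move_arm:
  plan:
    - {"tx":0,"ty":0.3,"tz":-0.04,"wx":0,"wy":0,"wz":0}
    - {"tx":0,"ty":0,"tz":0,"wx":0,"wy":0,"wz":0}
    - {"tx":0,"ty":0,"tz":0,"wx":0,"wy":0,"wz":0}

```text
time_s: 25.92
ee_pos: [542.5, -86.5, 123.5]
ee_rot: [160.2, -0.0, 93.5]
force: [-9.1, -2.6, 3.5]
gripper_width: 10.6
gripper_force: 15.0
```

>>> move_arm:
  plan:
    - {"tx":0,"ty":0.3,"tz":-0.04,"wx":0,"wy":0,"wz":0}
    - {"tx":0,"ty":0,"tz":0,"wx":0,"wy":0,"wz":0}
    - {"tx":0,"ty":0,"tz":0,"wx":0,"wy":0,"wz":0}

```text
time_s: 26.17
ee_pos: [543.5, -86.4, 124.0]
ee_rot: [160.4, -0.0, 93.6]
force: [-14.4, -4.5, 4.6]
gripper_width: 10.6
gripper_force: 15.0
```

>>> move_arm:
  plan:
    - {"tx":0,"ty":0.3,"tz":-0.04,"wx":0,"wy":0,"wz":0}
    - {"tx":0,"ty":0,"tz":0,"wx":0,"wy":0,"wz":0}
    - {"tx":0,"ty":0,"tz":0,"wx":0,"wy":0,"wz":0}

```text
time_s: 26.42
ee_pos: [543.5, -86.3, 124.0]
ee_rot: [160.8, -0.0, 93.6]
force: [-18.5, -7.0, 5.4]
gripper_width: 10.3
gripper_force: 15.0
```

>>> move_arm:
  plan:
    - {"tx":0,"ty":0.4,"tz":-0.02,"wx":0,"wy":0,"wz":0}
    - {"tx":0,"ty":0.3,"tz":0,"wx":0,"wy":0,"wz":0}
    - {"tx":0,"ty":0,"tz":0,"wx":0,"wy":0,"wz":0}
    - {"tx":0,"ty":0,"tz":0,"wx":0,"wy":0,"wz":0}

```text
time_s: 26.75
ee_pos: [543.7, -85.7, 123.6]
ee_rot: [161.6, -0.1, 93.8]
force: [-32.9, -11.7, 8.2]
gripper_width: 10.3
gripper_force: 14.9
```

>>> move_arm:
  plan:
    - {"tx":0,"ty":0,"tz":0,"wx":0,"wy":0,"wz":0}
    - {"tx":0,"ty":0,"tz":0,"wx":0,"wy":0,"wz":0}
    - {"tx":0,"ty":0,"tz":0,"wx":0,"wy":0,"wz":0}
  gripper: 3.2

```text
time_s: 27.0
ee_pos: [551.6, -85.4, 126.7]
ee_rot: [160.6, -0.1, 93.5]
force: [-5.1, 0.3, -3.6]
gripper_width: 27.5
gripper_force: 3.0
```

>>> move_arm:
  plan:
    - {"tx":0,"ty":-0.4,"tz":0,"wx":0,"wy":0,"wz":0}
    - {"tx":0,"ty":-0.4,"tz":0,"wx":0,"wy":0,"wz":0}
    - {"tx":0,"ty":0,"tz":0,"wx":0,"wy":0,"wz":0}
    - {"tx":0,"ty":0,"tz":0,"wx":0,"wy":0,"wz":0}

```text
time_s: 27.33
ee_pos: [550.7, -86.6, 127.4]
ee_rot: [159.8, 0.1, 93.5]
force: [0.3, -0.3, 0.3]
gripper_width: 32.1
gripper_force: 0.0
```

Run:
```python
from h import *
s=env.state(); print(s['ee_pos'],s['ee_rot'],s['force'],s['gripper_width'],s['time_s'])
```

```text
[550.68450129 -86.56226569 127.37324232] [1.59772992e+02 6.98917535e-02 9.34815906e+01] [ 0.26028907 -0.25493795  0.30071585] 32.14537696839183 27.3333
```

>>> move_arm:
  plan:
    - {"tx":0,"ty":-0.5,"tz":0,"wx":0,"wy":0,"wz":0}
    - {"tx":0,"ty":0,"tz":0,"wx":0,"wy":0,"wz":0}
    - {"tx":0,"ty":0,"tz":-1.0,"wx":0,"wy":0,"wz":0}
    - {"tx":0,"ty":0,"tz":-2.0,"wx":0,"wy":0,"wz":0}
    - {"tx":0,"ty":0,"tz":-3.0,"wx":0,"wy":0,"wz":0}
    - {"tx":0,"ty":0,"tz":-3.5,"wx":0,"wy":0,"wz":0}
    - {"tx":0,"ty":0,"tz":-2.5,"wx":0,"wy":0,"wz":0}
    - {"tx":0,"ty":0,"tz":-1.0,"wx":0,"wy":0,"wz":0}
    - {"tx":0,"ty":0,"tz":0,"wx":0,"wy":0,"wz":0}
    - {"tx":0,"ty":0,"tz":0,"wx":0,"wy":0,"wz":0}

```text
time_s: 28.17
ee_pos: [500.4, -89.4, 246.6]
ee_rot: [159.9, 0.0, 93.5]
force: [-0.3, -0.4, 0.1]
gripper_width: 32.1
gripper_force: 0.0
```

Run:
```python
from h import *
s=env.state(); print(s['ee_pos'],s['ee_rot'],s['qpos'])
plan(s['ee_pos'],s['ee_rot'],[551,150,255],[180,0,-176.5],20)
f=snap('wrist','w7'); g=cv2.cvtColor(f['color'],7)
for xh in(-53,):
  for a in(0,.03,.09): print(a,proj(f,[hatch(-53,108,0,a),hatch(0,120,0,a),hatch(-8,120,0,a)]).round(1).tolist())
for v in(215,235,255): print(g[v,290:440:2].tolist())
```

```text
[500.4150242  -89.38118754 246.56457919] [1.59892378e+02 3.91171015e-02 9.34788674e+01] [-15.67693898   1.48414674 109.08993004   8.34458156  50.63697187
 -23.3932922 ]
20 rows: w [0.0137, 0.0138, -0.0777]
   [1.18, 0.32, 0.07]
   [1.15, 0.41, 0.08]
   [1.11, 0.5, 0.09]
   [1.07, 0.59, 0.1]
   [1.02, 0.67, 0.11]
   [0.96, 0.75, 0.11]
   [0.9, 0.82, 0.11]
   [0.83, 0.89, 0.11]
   [0.76, 0.95, 0.11]
   [0.68, 1.01, 0.11]
   [0.6, 1.06, 0.1]
   [0.51, 1.11, 0.09]
   [0.42, 1.14, 0.08]
   [0.33, 1.18, 0.07]
   [0.24, 1.2, 0.06]
   [0.15, 1.21, 0.05]
   [0.05, 1.22, 0.03]
   [-0.04, 1.22, 0.02]
   [-0.14, 1.22, -0.0]
   [-0.23, 1.2, -0.02]
0 [[317.3, 228.4], [392.4, 225.9], [382.5, 226.9]]
0.03 [[312.2, 228.2], [388.0, 226.3], [377.8, 227.2]]
0.09 [[302.2, 227.8], [378.7, 227.1], [368.1, 227.8]]
[103, 102, 100, 101, 102, 100, 104, 102, 108, 99, 107, 31, 52, 57, 72, 76, 81, 82, 67, 109, 102, 102, 97, 106, 107, 109, 79, 77, 76, 77, 80, 79, 75, 77, 78, 75, 83, 78, 73, 75, 76, 77, 84, 78, 79, 80, 78, 138, 195, 214, 100, 110, 0, 105, 102, 103, 110, 98, 198, 195, 195, 192, 193, 194, 195, 196, 196, 193, 192, 185, 196, 189, 178, 179, 181]
[104, 102, 106, 105, 99, 103, 102, 110, 106, 103, 110, 32, 50, 64, 67, 77, 80, 78, 78, 102, 105, 101, 100, 103, 105, 106, 80, 82, 82, 79, 79, 81, 79, 78, 79, 75, 80, 80, 82, 79, 74, 75, 80, 79, 83, 76, 80, 181, 212, 224, 102, 99, 105, 104, 104, 109, 101, 201, 192, 193, 193, 196, 192, 191, 183, 186, 183, 187, 181, 191, 192, 180, 180, 184, 179]
[105, 103, 102, 104, 94, 101, 108, 110, 101, 104, 120, 32, 52, 62, 69, 74, 79, 80, 90, 106, 101, 105, 97, 104, 103, 103, 101, 75, 76, 82, 83, 80, 76, 81, 82, 76, 105, 99, 102, 100, 106, 83, 82, 83, 79, 76, 145, 197, 209, 101, 98, 56, 63, 61, 93, 93, 137, 183, 180, 179, 180, 177, 179, 183, 178, 181, 179, 176, 182, 179, 182, 175, 179, 177, 181]
```

The bar at column 319.5 and the panel edge at column 383 match the shut prediction (317 and 382.5). Next is the gun.

>>> move_arm:
  plan:
    - {"tx":1.18,"ty":0.32,"tz":0.07,"wx":0.0137,"wy":0.0138,"wz":-0.0777}
    - {"tx":1.15,"ty":0.41,"tz":0.08,"wx":0.0137,"wy":0.0138,"wz":-0.0777}
    - {"tx":1.11,"ty":0.5,"tz":0.09,"wx":0.0137,"wy":0.0138,"wz":-0.0777}
    - {"tx":1.07,"ty":0.59,"tz":0.1,"wx":0.0137,"wy":0.0138,"wz":-0.0777}
    - {"tx":1.02,"ty":0.67,"tz":0.11,"wx":0.0137,"wy":0.0138,"wz":-0.0777}
    - {"tx":0.96,"ty":0.75,"tz":0.11,"wx":0.0137,"wy":0.0138,"wz":-0.0777}
    - {"tx":0.9,"ty":0.82,"tz":0.11,"wx":0.0137,"wy":0.0138,"wz":-0.0777}
    - {"tx":0.83,"ty":0.89,"tz":0.11,"wx":0.0137,"wy":0.0138,"wz":-0.0777}
    - {"tx":0.76,"ty":0.95,"tz":0.11,"wx":0.0137,"wy":0.0138,"wz":-0.0777}
    - {"tx":0.68,"ty":1.01,"tz":0.11,"wx":0.0137,"wy":0.0138,"wz":-0.0777}
    - {"tx":0.6,"ty":1.06,"tz":0.1,"wx":0.0137,"wy":0.0138,"wz":-0.0777}
    - {"tx":0.51,"ty":1.11,"tz":0.09,"wx":0.0137,"wy":0.0138,"wz":-0.0777}
  gripper: 7.6

```text
time_s: 29.22
ee_pos: [530.5, 54.8, 249.2]
ee_rot: [172.4, 3.8, 147.8]
force: [0.2, 0.7, 0.1]
gripper_width: 75.9
gripper_force: 0.0
```

>>> move_arm:
  plan:
    - {"tx":0.42,"ty":1.14,"tz":0.08,"wx":0.0137,"wy":0.0138,"wz":-0.0777}
    - {"tx":0.33,"ty":1.18,"tz":0.07,"wx":0.0137,"wy":0.0138,"wz":-0.0777}
    - {"tx":0.24,"ty":1.2,"tz":0.06,"wx":0.0137,"wy":0.0138,"wz":-0.0777}
    - {"tx":0.15,"ty":1.21,"tz":0.05,"wx":0.0137,"wy":0.0138,"wz":-0.0777}
    - {"tx":0.05,"ty":1.22,"tz":0.03,"wx":0.0137,"wy":0.0138,"wz":-0.0777}
    - {"tx":-0.04,"ty":1.22,"tz":0.02,"wx":0.0137,"wy":0.0138,"wz":-0.0777}
    - {"tx":-0.14,"ty":1.22,"tz":0,"wx":0.0137,"wy":0.0138,"wz":-0.0777}
    - {"tx":-0.23,"ty":1.2,"tz":-0.02,"wx":0.0137,"wy":0.0138,"wz":-0.0777}
    - {"tx":0,"ty":0,"tz":0,"wx":0,"wy":0,"wz":0}
    - {"tx":0,"ty":0,"tz":0,"wx":0,"wy":0,"wz":0}
    - {"tx":0,"ty":0,"tz":0,"wx":0,"wy":0,"wz":0}

```text
time_s: 30.13
ee_pos: [550.6, 149.3, 253.7]
ee_rot: [-180.0, -0.1, -176.5]
force: [-1.0, 0.4, -0.2]
gripper_width: 76.0
gripper_force: 0.0
```

Run:
```python
from fit import *
s=env.state(); print(s['ee_pos'],s['ee_rot'],s['qpos'],s['time_s'])
f=snap('wrist','w8'); snap('side','s8'); snap('top','t8')
P=[692,-77.3,.061]
for n,q in(('gripend',(-175,243,160)),('grip L at -127',(-127,255,160)),('grip R',(-127,231,160)),('trig out',(-127,203,156)),('trig in',(-127,211,156))): print(n,proj(f,W(P,q)).round(1).tolist(),W(P,q).round(1))
def crop(n,x,y,w,h,s): return cv2.resize(cv2.imread(f'pics/{n}.png')[y:y+h,x:x+w],None,fx=s,fy=s,interpolation=2)
out=np.zeros((600,800,3),np.uint8); a=crop('w8',100,0,440,480,.9); out[:432,:396]=a
b=crop('s8',230,190,150,150,2.66);out[:b.shape[0],400:400+b.shape[1]]=b[:,:400]
d=crop('t8',300,150,140,66,2.85); d=crop('t8',340,190,80,65,3); out[400:595,400:640]=d
cv2.imwrite('pics/c8.png',out)
```

```text
[550.56054531 149.34037517 253.68505566] [-1.79984704e+02 -1.37300916e-01 -1.76533260e+02] [ 1.40153221e+01  1.67255845e+01  8.61827057e+01  1.03538596e-02
  7.72294908e+01 -7.94537366e+01] 30.1333
gripend [[333.9, 163.4]] [502.5 154.6 160. ]
grip L at -127 [[351.5, 237.3]] [549.7 169.5 160. ]
grip R [[314.8, 237.2]] [551.2 145.5 160. ]
trig out [[272.7, 235.4]] [552.9 117.6 156. ]
trig in [[284.8, 235.5]] [552.4 125.6 156. ]
```

View pics/c8.png

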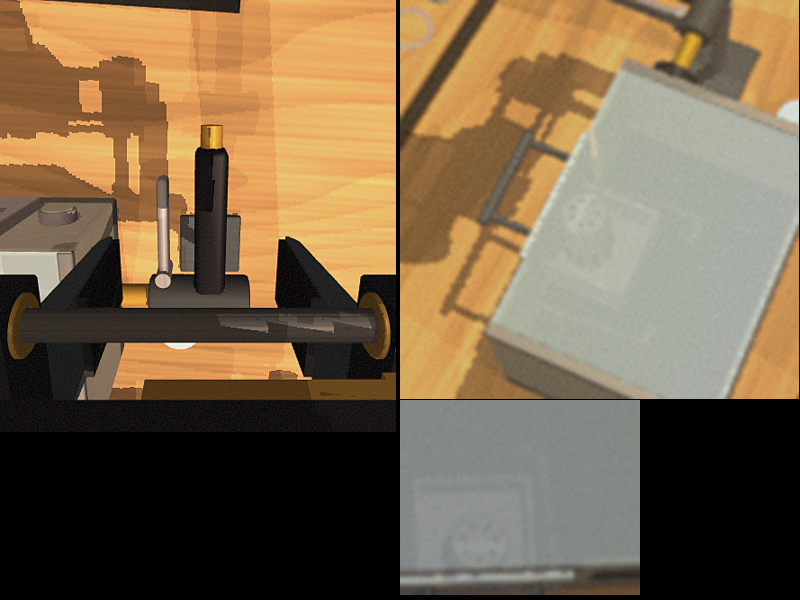

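The composite shows the hatch shut and the pot standing upright in the pocket. In wrist pixels the grip is at columns 317–353 and the trigger at columns 276–288, rows 195–313. Both are about 1.4 mm to +y of the model. I go down for the squeeze.

>>> move_arm:
  plan:
    - {"tx":0,"ty":0.35,"tz":1.0,"wx":0,"wy":0,"wz":0}
    - {"tx":0,"ty":0,"tz":2.0,"wx":0,"wy":0,"wz":0}
    - {"tx":0,"ty":0,"tz":2.5,"wx":0,"wy":0,"wz":0}
    - {"tx":0,"ty":0,"tz":2.5,"wx":0,"wy":0,"wz":0}
    - {"tx":0,"ty":0,"tz":2.5,"wx":0,"wy":0,"wz":0}
    - {"tx":0,"ty":0,"tz":1.5,"wx":0,"wy":0,"wz":0}
    - {"tx":0,"ty":0,"tz":0.7,"wx":0,"wy":0,"wz":0}
    - {"tx":0,"ty":0,"tz":0,"wx":0,"wy":0,"wz":0}
    - {"tx":0,"ty":0,"tz":0,"wx":0,"wy":0,"wz":0}
  gripper: 9.0

```text
time_s: 31.03
ee_pos: [551.2, 153.3, 128.6]
ee_rot: [180.0, 0.1, -176.5]
force: [-0.9, 0.1, 0.0]
gripper_width: 89.6
gripper_force: 0.0
```

>>> move_arm:
  plan:
    - {"tx":0,"ty":0,"tz":0,"wx":0,"wy":0,"wz":0}
    - {"tx":0,"ty":0,"tz":0,"wx":0,"wy":0,"wz":0}
    - {"tx":0,"ty":0,"tz":0,"wx":0,"wy":0,"wz":0}
    - {"tx":0,"ty":0,"tz":0,"wx":0,"wy":0,"wz":0}
    - {"tx":0,"ty":0,"tz":0,"wx":0,"wy":0,"wz":0}
    - {"tx":0,"ty":0,"tz":0,"wx":0,"wy":0,"wz":0}
    - {"tx":0,"ty":0,"tz":0,"wx":0,"wy":0,"wz":0}
    - {"tx":0,"ty":0,"tz":0,"wx":0,"wy":0,"wz":0}
    - {"tx":0,"ty":0,"tz":0,"wx":0,"wy":0,"wz":0}
    - {"tx":0,"ty":0,"tz":0,"wx":0,"wy":0,"wz":0}
  gripper: 2.5
  force: 35

```text
time_s: 31.87
ee_pos: [551.9, 150.2, 129.0]
ee_rot: [-179.7, 0.1, -176.5]
force: [1.7, -10.0, 1.3]
gripper_width: 40.1
gripper_force: 33.0
```

>>> move_arm:
  plan:
    - {"tx":0,"ty":0,"tz":0,"wx":0,"wy":0,"wz":0}
    - {"tx":0,"ty":0,"tz":0,"wx":0,"wy":0,"wz":0}
    - {"tx":0,"ty":0,"tz":0,"wx":0,"wy":0,"wz":0}
  force: 45

```text
time_s: 32.12
ee_pos: [551.9, 150.4, 129.0]
ee_rot: [-179.8, 0.1, -176.6]
force: [1.0, -11.3, 1.9]
gripper_width: 39.4
gripper_force: 42.4
```

Grip force went from 33 to 42 N while the width barely changed, so the trigger is at its stop. I'll hold, then release.

>>> move_arm:
  plan:
    - {"tx":0,"ty":0,"tz":0,"wx":0,"wy":0,"wz":0}
    - {"tx":0,"ty":0,"tz":0,"wx":0,"wy":0,"wz":0}
    - {"tx":0,"ty":0,"tz":0,"wx":0,"wy":0,"wz":0}
    - {"tx":0,"ty":0,"tz":0,"wx":0,"wy":0,"wz":0}
    - {"tx":0,"ty":0,"tz":0,"wx":0,"wy":0,"wz":0}
    - {"tx":0,"ty":0,"tz":0,"wx":0,"wy":0,"wz":0}
    - {"tx":0,"ty":0,"tz":0,"wx":0,"wy":0,"wz":0}
    - {"tx":0,"ty":0,"tz":0,"wx":0,"wy":0,"wz":0}
    - {"tx":0,"ty":0,"tz":0,"wx":0,"wy":0,"wz":0}
    - {"tx":0,"ty":0,"tz":0,"wx":0,"wy":0,"wz":0}
    - {"tx":0,"ty":0,"tz":0,"wx":0,"wy":0,"wz":0}
    - {"tx":0,"ty":0,"tz":0,"wx":0,"wy":0,"wz":0}

```text
time_s: 33.12
ee_pos: [551.8, 150.3, 129.0]
ee_rot: [-179.8, 0.1, -176.6]
force: [2.5, -9.9, 1.9]
gripper_width: 39.5
gripper_force: 42.4
```

Run:
```python
from h import *
f=snap('wrist','w9'); g=cv2.cvtColor(f['color'],7)
s=env.state(); print(s['gripper_width'],s['ee_pos'],s['time_s'])
# angle of trigger edge vs grip edge: dark/bright transitions above the fingers
for v in range(60,300,15): print(v,g[v,230:400:5].tolist())
```

```text
39.24356091501882 [551.87195656 150.33983972 128.98666274] 33.1667
60 [207, 208, 207, 208, 203, 202, 203, 204, 203, 202, 199, 201, 200, 200, 199, 199, 186, 183, 189, 171, 163, 182, 183, 177, 169, 178, 177, 177, 178, 180, 177, 179, 181, 181]
75 [204, 201, 206, 205, 209, 204, 209, 206, 205, 204, 208, 209, 207, 210, 210, 209, 204, 205, 206, 188, 199, 197, 199, 199, 189, 189, 186, 194, 189, 189, 190, 193, 204, 203]
90 [199, 132, 135, 132, 132, 135, 206, 132, 135, 136, 140, 137, 138, 139, 134, 123, 203, 205, 198, 196, 197, 193, 196, 192, 187, 182, 186, 183, 187, 183, 187, 186, 197, 200]
105 [115, 109, 126, 126, 133, 128, 133, 127, 132, 133, 128, 128, 132, 127, 119, 117, 119, 116, 194, 177, 178, 174, 180, 180, 179, 178, 182, 179, 178, 176, 182, 171, 179, 177]
120 [110, 109, 112, 112, 106, 111, 116, 106, 111, 111, 109, 111, 112, 109, 108, 112, 109, 93, 185, 184, 165, 169, 160, 163, 164, 164, 163, 166, 166, 169, 167, 167, 170, 170]
135 [112, 108, 108, 106, 109, 109, 110, 111, 111, 107, 109, 112, 111, 113, 118, 118, 119, 200, 203, 203, 184, 184, 183, 186, 183, 186, 183, 184, 183, 184, 185, 18
[... 949 characters left out ...]
 209, 35, 26, 19, 21, 22, 20, 26, 11, 29, 31, 23, 22, 17, 0, 183, 185, 186, 196]
240 [141, 141, 146, 139, 147, 140, 144, 141, 135, 201, 207, 208, 206, 206, 207, 205, 36, 23, 24, 28, 22, 31, 23, 26, 26, 20, 26, 23, 14, 7, 184, 184, 194, 200]
255 [133, 131, 129, 131, 127, 129, 132, 128, 129, 133, 132, 129, 132, 216, 206, 208, 37, 15, 15, 18, 14, 17, 25, 26, 25, 30, 11, 8, 16, 1, 197, 197, 194, 196]
270 [135, 137, 137, 126, 127, 52, 54, 35, 33, 147, 135, 134, 134, 122, 90, 92, 5, 26, 27, 27, 18, 19, 16, 14, 23, 24, 19, 20, 19, 19, 40, 41, 107, 185]
285 [131, 135, 142, 57, 56, 47, 35, 23, 20, 78, 138, 142, 124, 139, 200, 131, 71, 13, 12, 31, 27, 16, 15, 24, 17, 25, 27, 19, 9, 22, 13, 42, 37, 43]
```

The trigger's free end now lies against the grip edge (about column 303 against 310), so it is squeezed right in. It has been held for over 1 s; I release and retreat.

>>> move_arm:
  plan:
    - {"tx":0,"ty":0,"tz":0,"wx":0,"wy":0,"wz":0}
    - {"tx":0,"ty":0,"tz":0,"wx":0,"wy":0,"wz":0}
    - {"tx":0,"ty":0,"tz":0,"wx":0,"wy":0,"wz":0}
    - {"tx":0,"ty":0,"tz":0,"wx":0,"wy":0,"wz":0}
    - {"tx":0,"ty":0,"tz":0,"wx":0,"wy":0,"wz":0}
    - {"tx":0,"ty":0,"tz":0,"wx":0,"wy":0,"wz":0}
    - {"tx":0,"ty":0,"tz":0,"wx":0,"wy":0,"wz":0}
    - {"tx":0,"ty":0,"tz":0,"wx":0,"wy":0,"wz":0}
  gripper: 9.0

```text
time_s: 33.83
ee_pos: [550.9, 153.8, 128.2]
ee_rot: [179.9, 0.0, -176.5]
force: [-0.3, -0.2, -0.1]
gripper_width: 88.9
gripper_force: 0.0
```

>>> move_arm:
  plan:
    - {"tx":0,"ty":0,"tz":-1.0,"wx":0,"wy":0,"wz":0}
    - {"tx":0,"ty":0,"tz":-2.5,"wx":0,"wy":0,"wz":0}
    - {"tx":0,"ty":0,"tz":-3.5,"wx":0,"wy":0,"wz":0}
    - {"tx":0,"ty":0,"tz":-3.5,"wx":0,"wy":0,"wz":0}
    - {"tx":0,"ty":0,"tz":-2.0,"wx":0,"wy":0,"wz":0}
    - {"tx":0,"ty":0,"tz":0,"wx":0,"wy":0,"wz":0}
    - {"tx":0,"ty":0,"tz":0,"wx":0,"wy":0,"wz":0}

```text
time_s: 34.42
ee_pos: [551.3, 153.6, 255.0]
ee_rot: [179.9, 0.2, -176.4]
force: [-0.1, 0.1, -1.0]
gripper_width: 90.2
gripper_force: 0.0
```

Run:
```python
from h import *
snap('side','s10'); s=env.state(); print(s['ee_pos'],s['force'],s['time_s'])
a,b=[cv2.GaussianBlur(cv2.cvtColor(cv2.imread(f'pics/{n}.png'),6).astype(np.float32),(5,5),0) for n in('s8','s10')]
d=np.abs(a-b); print('hatch/pot',d[235:300,250:330].max(), 'tins',d[330:395,165:215].max())
```

```text
[550.50873836 153.3594207  253.28142482] [-0.31089416 -0.70070705 -1.02358764] 34.4667
hatch/pot 31.554688 tins 2.2460938
```

Run:
```python
from h import *
a,b=[cv2.imread(f'pics/{n}.png',0) for n in('s8','s10')]
ok=True
for c in((279,240),(262,273),(296,272),(284,265)):
  t=a[c[1]-8:c[1]+9,c[0]-8:c[0]+9]; m=cv2.matchTemplate(b[c[1]-16:c[1]+17,c[0]-16:c[0]+17],t,5); sh=np.array(cv2.minMaxLoc(m)[3])-8; print(c,sh,m.max()); ok&=bool(np.abs(sh).max()<=1)
if ok: print(env.job_done())
```

```text
(279, 240) [0 0] 0.9122873
(262, 273) [0 0] 0.9525386
(296, 272) [0 0] 0.88120145
(284, 265) [0 0] 0.95432645
the job is handed in; nothing more can be done
None
```

The job is handed in at about 34 s of the 72 s allowed: the pot stands in the pocket, the hatch is shut against its stop, the trigger was held right in for over a second and let go, and I touched none of the other tins or jars.

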